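# Put the condiment rack back in height order

### The job

Tidy the condiment rack: one jar to a bay, stepping down in height from the big pickle jar, which stays where it is at its end of the rack, to the smallest jar at the other end. The honey and the olives have been put back in the wrong bays, and the jam and the little caper jar still stand on the worktop. Leave the jam and honey jars with their labels squarely to the front of the rack, every jar upright, and do not disturb the salt shaker or knock a jar over.

Things in the scene. Friction and masses are not known exactly. Their poses are not given: they have to be found in the camera images.
- rack: Low beech rack, fixed, 104 x 434 mm. Origin: centre of underside; x to its back, y along the row to its left, z up. Front (-x, robot's side): thin steel rod; back: beech slat. Base board's top 16 mm above origin. Five bays, centres y = +168, +82, 0, -82, -168 mm, x = 0; 78 mm wide (end ones 86), 92 deep. Slats between bays, rod and back slat rise 19 mm above the board, end boards 40.
- pickles_mid (a point): Big pickle jar with a white lid, 84 mm in diameter, 130 mm tall, the tallest jar; it stands in one of the two end bays (left or right, this varies) and must stay there. Point: on its axis, half-way up (65 mm above its underside); z up.
- jam_mid (a point): Strawberry jam jar with a dark lid, 115 mm tall; body 63 mm through from label to back (x) and 68 mm across (y), lid 61 mm in diameter, its top 11 mm. Starts on the worktop. Point: on its axis, half-way up (57.5 mm above its underside); the label faces -x; z up. About 0.45 kg.
- jam_label (a point): Middle of the jam jar's white label (between its blue print at the left and the strawberries at the right), on the jar's -x side, 32 mm from its axis and 50 mm above its underside.
- honey_mid (a point): Honey jar with a green lid and a dark label, 70 mm in diameter, 101 mm tall, lid 63 mm in diameter. Starts in the end bay opposite the pickles. Point: on its axis, half-way up (50.5 mm above its underside); the label faces -x; z up. About 0.32 kg.
- honey_label (a point): Middle of the honey jar's dark label (between its print at the left and the honeycomb at the right), on the jar's -x side, 34 mm from its axis and 45 mm above its underside.
- olives_mid (a point): Plain glass jar of green olives with a dark brown lid and no label, 70 mm in diameter, 86 mm tall, lid 65 mm in diameter. Starts in the middle bay. Point: on its axis, half-way up (43 mm above its underside); z up. About 0.33 kg.
- capers_mid (a point): Small jar of capers with a gold lid, 54 mm in diameter, 68 mm tall, lid 53 mm in diameter and 12 mm high; its paper band is the same all round. The smallest jar. Starts on the worktop. Point: on its axis, half-way up (34 mm above its underside); z up. Grip it by its upper half, so that the fingertips clear the rack's rod and slat. About 0.14 kg.
- salt_mid (a point): Salt shaker with a grey top, 44 mm in diameter, 90 mm tall, standing on the worktop just behind the rack; a bystander, to be left alone. Point: on its axis, half-way up (45 mm).

How it is judged:
By the outcome, as a careful person would: the job done as asked, in the order asked, and still so for the second after the job is handed in, with the robot touching nothing.
It also fails if it takes over 109 s, if anything falls off the work surface, if the arm or the gripper's body presses on something with over 40 N, if the wrist force passes 120 N, or if a joint passes its speed limit or range.

### The arm

A 6-joint arm with a two-finger parallel gripper is mounted at the origin on a cart in front of the work surface, level with it; the furniture and walls round the work are solid. World frame = base frame: x ahead of the robot, y to its left, z up, the work surface at z = 0. Lengths are in m, angles in degrees, forces in N, time in s.
With the tool pointing down it reaches from about 0.375 to 0.9 m from the base axis. Payload 3.1 kg.
Tool frame: the origin (TCP) lies midway between the tips of the shut fingers; the grasp point (between the pads) lies 19 mm behind it; z points along the fingers, y is the direction in which the jaws open and shut (so a half turn about z gives the same grasp; the last joint's range is limited). The gripper opens to 87 mm and grips with 3 to 60 N. Pads are 19 mm wide; open, the fingers measure 117 mm over their backs; the gripper's body (75 mm by 190 mm) begins 51 mm behind the grasp point.
Start: joints at [56.637, 30.224, 82.088, -0, 67.689, -10.227], TCP at [0.246, 0.575, 0.223] pointing down, gripper open.
Joint ranges: [-176.69, 176.69], [-43.24, 126.21], [12.49, 139.97], [-82, 262], [0, 151.66], [-163.58, 163.58]. Speed limits (degrees/s): [159.86, 159.86, 180, 180, 180, 180].

### API

Orientations are given as a 3x3 rotation matrix whose columns are the frame's x, y, z axes.
In Python, from rig import bot gives the robot as it stands.
- The arm moves only by the tool carry_out, never from a script. Its arguments are lists of equal length, an entry for each row: "grip": the gripper's target within -1 to 1 (fully open at 1, half-way at 0, shut at -1); "slide": the shift along the tool's x, y, z in mm, a list of three; "twist": the turn, a rotation vector about the tool's x, y, z in rad, a list of three. In form: {"grip": [grip, ...], "slide": [[dx, dy, dz], ...], "twist": [[wx, wy, wz], ...]}. A call has 1 to 12 rows; each row shifts and turns the pose as measured when the row begins, along the tool's axes as they then stand; what a row does not reach is not made up. A row lasts 1/10 s, in which the tool goes at most 50 mm and 8.59 degrees, less where a joint would pass 70% of its speed; a pose out of reach is approached as far as the arm can. A call is refused whole if a number of a shift passes 50 or a number of a turn 0.15, either way. A call with a gripper value outside its range is refused whole. The fingers move at their own pace and stop on an object; the grip force is fixed at half the most. Time passes only in rows, so rows that do not move let the fingers close. It gives the time, the measured TCP pose, the force and the opening at its end, in the units of the state.
- bot.read_state(): the state, without advancing time (a new reading comes with each control period).
- bot.capture(name): name is "scene" or "side" or "wrist"; returns a dict with "color" (384x512x3 uint8, red, green, blue), "depth" (384x512 float32, m along the optical axis (not along the pixel's ray), 0 where there is no reading), "fx", "fy", "cx", "cy" (pixels), "k1" (the pictures are not rectified: a ray, as slopes to the right and down, at radius r is drawn at 1 + k1 r^2 times it, then the intrinsics apply), "position" and "rotation" of the camera in the world; the wrist camera has in their place "T_tool_cam" (4x4, takes a point from camera to tool coordinates, whose origin is the TCP and whose axes are the flange's). Camera axes: x right, y up, looking along -z (the intrinsics and any distortion apply to the point x, -y, -z); pixel columns grow to the right and rows downward; lengths in m; the calibration is good to about 2 mm. A picture is of the moment at which its call begins: read the wrist's pose just before it.
- bot.hand_in(): hands the job in, once; it reports no verdict.
The state is a dict: "time_s": time; "joint_positions": joint angles; "qvel": joint speeds; "tau": joint torques, N m; "position": TCP position; "tcp_rot": TCP orientation; "force": force on the tool from outside, world axes, zero at the start; "moment": the same for the moment, N m; "opening": opening from 0.0 (shut) to 1.0 (fully open).
Only numpy, scipy, OpenCV 4.12 (cv2) and the standard library are available. Lean on these libraries where they do the work, as an engineer would, in place of code of your own. Each camera call takes 0.05 s, during which the arm holds its last target.

## Working session

There is one attempt and no reset: what is moved stays moved. The work goes in short steps, Python scripts to look and compute and a tool call to move; the robot and the scene stay as the last step left them, time stands still between calls to the robot, and variables do not carry over. Pictures are saved under pics/ and viewed, and the job is handed in when it is done.

Besides the shell and the picture viewer there is one more tool, called after "Call:" as a command line: name --argument value ..., lists and objects as JSON in quotes. carry_out: Moves the arm, as the interface text tells. Its arguments: {"type":"object","properties":{"grip":{"type":"array"},"slide":{"type":"array"},"twist":{"type":"array"}},"required":["grip","slide","twist"]}

```bash
ls; mkdir -p pics; python3 - <<'E'
from rig import bot
import cv2,numpy as np
s=bot.read_state();print({k:np.round(v,3).tolist() for k,v in s.items()})
for n in("scene","side","wrist"):
    c=bot.capture(n); cv2.imwrite(f"pics/{n}0.png",cv2.resize(c["color"][:,:,::-1],None,fx=1.5,fy=1.5)); np.savez(f"{n}0.npz",**c)
    print(n,{k:np.round(v,4).tolist() for k,v in c.items() if k not in("color","depth")})
E
```

```text
pics
{'time_s': 0.0, 'joint_positions': [56.637, 30.28, 82.157, -0.001, 67.686, -10.227], 'qvel': [0.051, 0.007, 0.019, -0.05, -0.016, -0.045], 'tau': [-0.0, -44.005, -17.659, 0.063, 0.058, -0.0], 'position': [0.245, 0.574, 0.222], 'tcp_rot': [[-0.92, 0.393, -0.001], [0.393, 0.92, -0.002], [0.0, -0.002, -1.0]], 'force': [-0.236, 1.837, 0.177], 'moment': [0.005, -0.031, -0.013], 'opening': 1.003}
scene {'fx': 346.7886, 'fy': 346.7886, 'cx': 252.3919, 'cy': 183.932, 'k1': -0.0986, 'position': [-0.0441, 0.6393, 0.4536], 'rotation': [[-0.7618, 0.281, -0.5838], [-0.6477, -0.3483, 0.6776], [-0.0129, 0.8943, 0.4473]]}
side {'fx': 408.4086, 'fy': 408.4086, 'cx': 259.7655, 'cy': 188.1971, 'k1': -0.1385, 'position': [0.0219, -0.0712, 0.8496], 'rotation': [[0.2816, 0.8142, -0.5078], [-0.9595, 0.2435, -0.1417], [0.0083, 0.5271, 0.8498]]}
wrist {'fx': 339.2402, 'fy': 339.2402, 'cx': 254.3309, 'cy': 193.016, 'k1': -0.0841, 'T_tool_cam': [[-0.0007, 0.9628, 0.2701, 0.0738], [1.0, 0.0005, 0.0008, 0.0011], [0.0006, 0.2701, -0.9628, -0.1612], [0.0, 0.0, 0.0, 1.0]]}
```

View pics/scene0.png

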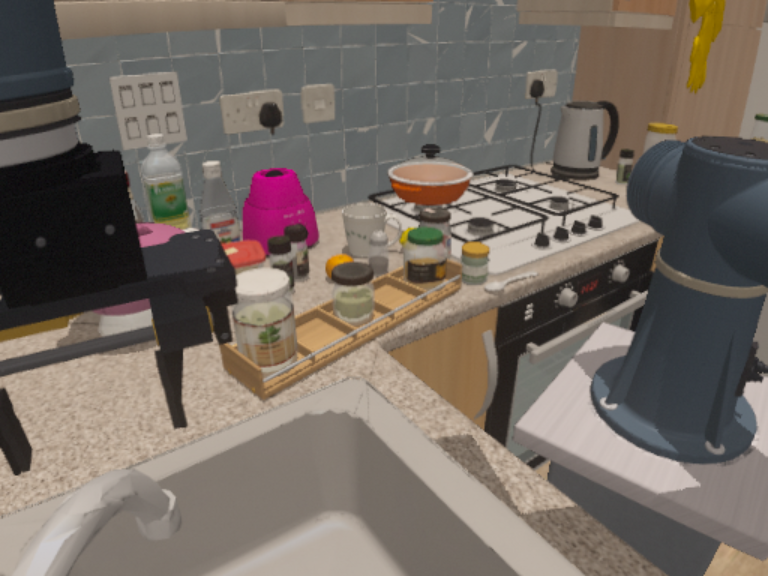

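View pics/side0.png

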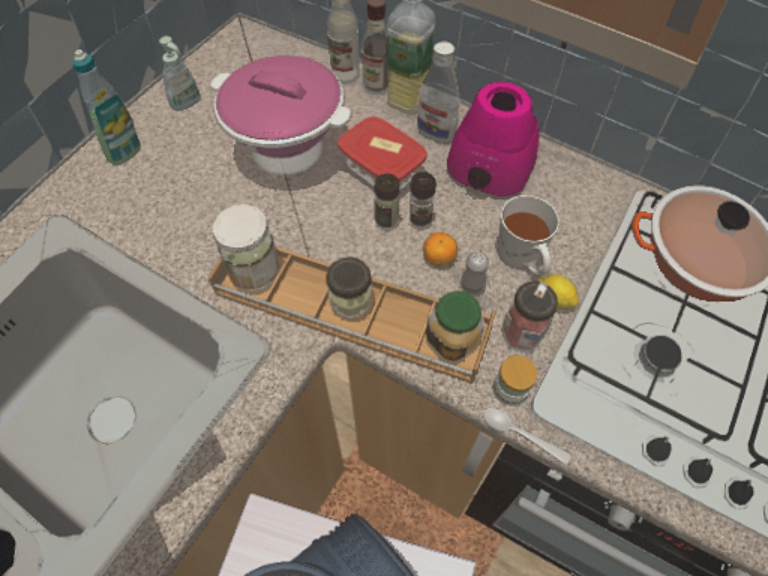

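View pics/wrist0.png

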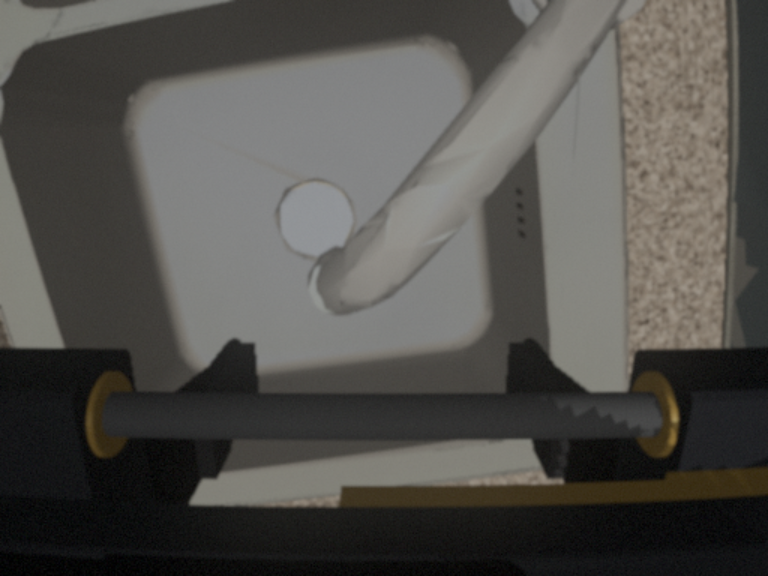

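The pickles are at the rack's left end (scene px (265,320), side px (245,245)). The olives are in the middle bay, the honey is in the right end bay, and the jam and capers stand to the right of the rack. So the targets from +y are pickles, jam, honey, olives, capers.

```bash
cat > h.py <<'E'
import numpy as np,cv2
from scipy.spatial.transform import Rotation as R
def pose(c,T=None):
    if "position" in c: return np.array(c["position"]),np.array(c["rotation"])
    M=T@np.array(c["T_tool_cam"]); return M[:3,3],M[:3,:3]
def toolT(s):
    T=np.eye(4);T[:3,:3]=s["tcp_rot"];T[:3,3]=s["position"];return T
def slopes(c,uv):
    uv=np.asarray(uv,float).reshape(-1,1,2)
    K=np.array([[c["fx"],0,c["cx"]],[0,c["fy"],c["cy"]],[0,0,1]],float)
    return cv2.undistortPoints(uv,K,np.array([float(c["k1"]),0,0,0,0])).reshape(-1,2)
def rays(c,uv,T=None):
    p,Rm=pose(c,T);s=slopes(c,uv)
    d=np.c_[s[:,0],-s[:,1],-np.ones(len(s))]@Rm.T
    return p,d
def onz(c,uv,z,T=None):
    p,d=rays(c,uv,T);return p+d*((z-p[2])/d[:,2])[:,None]
def proj(c,P,T=None):
    p,Rm=pose(c,T);q=(np.asarray(P,float).reshape(-1,3)-p)@Rm
    s=q[:,:2]/-q[:,2:];s[:,1]*=-1
    k=1+c["k1"]*(s**2).sum(1,keepdims=True)
    return s*k*[c["fx"],c["fy"]]+[c["cx"],c["cy"]]
def cloud(c,T=None):
    v,u=np.mgrid[0:384,0:512];uv=np.c_[u.ravel(),v.ravel()]
    p,d=rays(c,uv,T);P=p+d*np.asarray(c["depth"]).reshape(-1,1)
    return P.reshape(384,512,3)
def load(n): return {k:(v if v.ndim else v.item()) for k,v in np.load(n).items()}
E
python3 - <<'E'
from h import *
for n,(a,b,w,h) in {"side":(250,120,125,160),"scene":(140,130,200,150)}.items():
    c=load(n+"0.npz");im=c["color"][b:b+h,a:a+w,::-1]
    f=4 if n=="scene" else 3.7
    cv2.imwrite(f"pics/{n}crop0.png",cv2.resize(im,None,fx=f,fy=f,interpolation=cv2.INTER_CUBIC))
    P=cloud(c);d=c["depth"]
    m=(d>0)
    # heights of surface
    for nm,uv in {"pick":(163,148) if n=="side" else (173,190),"oliv":(232,180) if n=="side" else (235,180),"honey":(305,205)if n=="side" else (285,158),"jam":(355,200)if n=="side" else (290,144),"cap":(345,247)if n=="side" else (317,166),"salt":(318,173) if n=="side" else (252,158)}.items():
        print(n,nm,P[uv[1],uv[0]].round(3))
E
```

```text
side pick [0.479 0.276 0.148]
side oliv [0.471 0.117 0.102]
side honey [ 0.448 -0.05   0.116]
side jam [ 0.491 -0.149  0.114]
side cap [ 0.4   -0.152  0.071]
side salt [ 0.554 -0.059  0.087]
scene pick [0.46  0.29  0.146]
scene oliv [0.459 0.117 0.102]
scene honey [ 0.426 -0.036  0.117]
scene jam [ 0.484 -0.141  0.112]
scene cap [ 0.393 -0.143  0.067]
scene salt [ 0.549 -0.049  0.081]
```

View pics/sidecrop0.png

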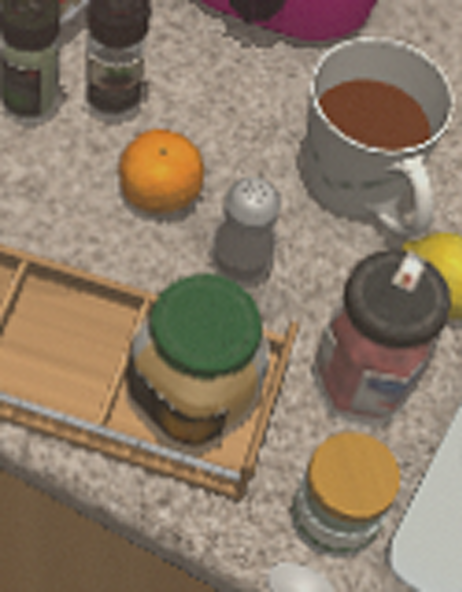

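View pics/scenecrop0.png

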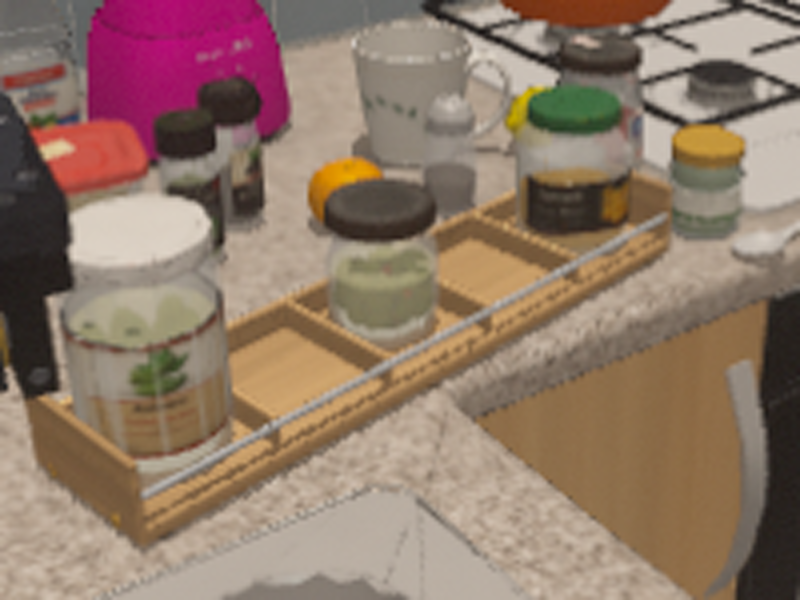

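```bash
cat >> h.py <<'E'
from scipy.optimize import least_squares
def fitc(P2,r):
    f=lambda x: np.hypot(P2[:,0]-x[0],P2[:,1]-x[1])-r
    s=least_squares(f,P2.mean(0),loss="soft_l1",f_scale=.002);return s.x,np.abs(s.fun).mean()
def lid(c,uv0,ztop,r,T=None,tol=.012):
    """connected top-face region near ztop -> ray-cast contour of it on plane ztop, fit circle of radius r"""
    P=cloud(c,T);m=((np.abs(P[...,2]-ztop)<tol)&(c["depth"]>0)).astype(np.uint8)
    q=onz(c,[uv0],ztop,T)[0]
    m&=(np.hypot(P[...,0]-q[0],P[...,1]-q[1])<2.2*r)
    n,l,st,ce=cv2.connectedComponentsWithStats(m)
    k=l[uv0[1],uv0[0]]
    m=(l==k).astype(np.uint8)
    cs,_=cv2.findContours(m,cv2.RETR_EXTERNAL,cv2.CHAIN_APPROX_NONE);cn=max(cs,key=len)[:,0]
    pts=P[m>0]
    (cc),rr=cv2.minEnclosingCircle(pts[:,:2].astype(np.float32))
    return pts,cc,rr,onz(c,cn,ztop,T)[:,:2]
E
python3 - <<'E'
from h import *
J={"pick":((163,148),(173,190),.146,.040),"oliv":((232,180),(235,180),.102,.0325),"honey":((305,205),(285,158),.117,.0315),"jam":((355,200),(290,144),.115,.0305),"cap":((345,247),(317,166),.068,.0265),"salt":((318,173),(252,158),.090,.015)}
for i,n in enumerate(("side","scene")):
    c=load(n+"0.npz")
    for k,v in J.items():
        pts,cc,rr,cn=lid(c,v[i],v[2],v[3])
        f,e=fitc(cn,v[3])
        print(n,k,len(pts),"enc",np.round(cc,3),round(rr,4),"fit",f.round(4),e.round(4),"z95",np.percentile(pts[:,2],[50,95]).round(3))
# rack ends via base: board cloud
c=load("side0.npz");P=cloud(c);cv2.imwrite("pics/z.png",(np.clip(P[...,2],0,.15)/.15*255).astype(np.uint8))
print([P[v,u].round(3) for u,v in((150,185),(310,245),(215,172),(270,215),(200,190))])
E
```

```text
side pick 951 enc [0.473 0.282] 0.0412 fit [0.4697 0.2793] 0.0019 z95 [0.147 0.149]
side oliv 666 enc [0.462 0.115] 0.0331 fit [0.4592 0.1139] 0.0012 z95 [0.102 0.104]
side honey 694 enc [ 0.443 -0.051] 0.0319 fit [ 0.4405 -0.0516] 0.0009 z95 [0.116 0.118]
side jam 588 enc [ 0.493 -0.154] 0.0307 fit [ 0.4903 -0.1525] 0.0009 z95 [0.114 0.117]
side cap 485 enc [ 0.401 -0.152] 0.0276 fit [ 0.3985 -0.1528] 0.0008 z95 [0.068 0.071]
side salt 149 enc [ 0.556 -0.059] 0.0174 fit [ 0.5495 -0.0596] 0.0011 z95 [0.086 0.09 ]
scene pick 711 enc [0.472 0.281] 0.0417 fit [0.4614 0.2856] 0.0063 z95 [0.146 0.147]
scene oliv 386 enc [0.462 0.116] 0.0339 fit [0.4549 0.1227] 0.0056 z95 [0.102 0.103]
scene honey 256 enc [ 0.443 -0.05 ] 0.0319 fit [ 0.4352 -0.0402] 0.0061 z95 [0.116 0.118]
scene jam 181 enc [ 0.49  -0.152] 0.0323 fit [ 0.4811 -0.1363] 0.0056 z95 [0.112 0.113]
scene cap 162 enc [ 0.398 -0.153] 0.0267 fit [ 0.3914 -0.1402] 0.0036 z95 [0.065 0.069]
scene salt 46 enc [ 0.552 -0.053] 0.0143 fit [ 0.5403 -0.0396] 0.0025 z95 [0.084 0.089]
[array([0.452, 0.326, 0.016]), array([ 0.408, -0.081,  0.019]), array([0.542, 0.191, 0.002]), array([0.457, 0.025, 0.016]), array([0.474, 0.203, 0.017])]
```

```bash
python3 - <<'E'
from h import *
im=np.zeros((400,780,3),np.uint8)
# top-down: columns = -(y), rows = -x ; 1.5px/mm
for n in("side","scene"):
    c=load(n+"0.npz");P=cloud(c);m=(c["depth"]>0)&(P[...,2]>.008)&(P[...,2]<.07)
    p=P[m]
    u=((.37-p[:,1])*1400).astype(int);v=((.58-p[:,0])*1400).astype(int)
    k=(u>=0)&(u<778)&(v>=0)&(v<398)
    z=p[:,2]
    col=cv2.applyColorMap((np.clip(z/.06,0,1)*255).astype(np.uint8).reshape(-1,1),cv2.COLORMAP_JET)[:,0]
    for a,b,cc in zip(u[k],v[k],col[k]): im[b:b+2,a:a+2]=cc
cv2.imwrite("pics/top0.png",im)
E
```

```text
(no output)
```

View pics/top0.png

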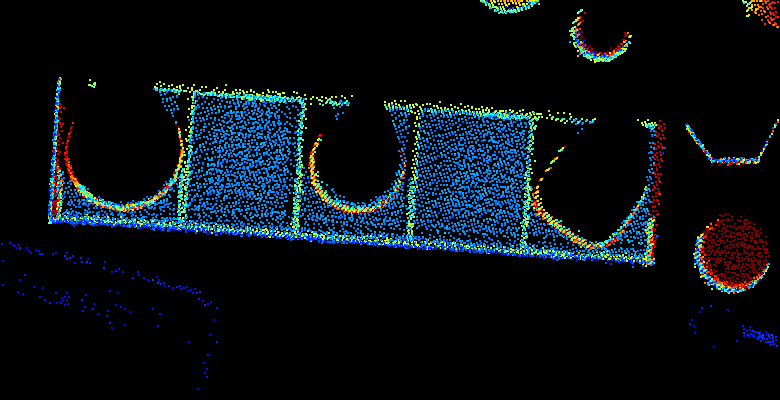

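```bash
python3 - <<'E'
from h import *
pts=[]
for n in("side","scene"):
    c=load(n+"0.npz");P=cloud(c);m=(c["depth"]>0);p=P[m];pts.append(p)
p=np.vstack(pts)
yaw=np.radians(-4.1);o=np.array([.0,.0])
# iterate rack frame
def rf(p,yaw):
    c,s=np.cos(yaw),np.sin(yaw); return np.c_[p[:,0]*c+p[:,1]*s,-p[:,0]*s+p[:,1]*c,p[:,2]]
for k,lo in (("side",pts[0]),("scene",pts[1])):
    # front edge points : z .008-.04 lowest x per y-bin
    m=(lo[:,2]>.01)&(lo[:,2]<.045)&(lo[:,1]>-.09)&(lo[:,1]<.33)&(lo[:,0]>.36)&(lo[:,0]<.52)
    q=rf(lo[m],yaw);q2=lo[m]
    b=np.floor(q[:,1]/.006);e=[]
    for v in np.unique(b):
        w=q[b==v]; e.append([w[:,1].mean(),np.percentile(w[:,0],2)])
    e=np.array(e);e=e[1:-1];cf=np.polyfit(e[:,0],e[:,1],1);r=e[:,1]-np.polyval(cf,e[:,0]);g=np.abs(r)<.004;cf=np.polyfit(e[g,0],e[g,1],1)
    print(k,"front edge slope deg",np.degrees(np.arctan(cf[0])),"x at mid",np.polyval(cf,.09),g.sum(),len(e))
    # slats
    q=rf(lo,yaw);xf=np.polyval(cf,.09)
    m=(q[:,2]>.0305)&(q[:,2]<.04)&(q[:,0]>xf+.012)&(q[:,0]<xf+.085)
    h,ed=np.histogram(q[m,1],bins=np.arange(-.16,.34,.002))
    print([(round(ed[i]+.001,3),int(h[i])) for i in np.argsort(-h)[:24]])
    m=(q[:,2]>.03)&(q[:,2]<.04)&(q[:,0]>xf+.088)&(q[:,0]<xf+.12)&(q[:,1]>-.11)&(q[:,1]<.31)
    print("back x-xf",np.percentile(q[m,0]-xf,[5,50,95]).round(4),m.sum())
    m=(q[:,2]>.05)&(q[:,2]<.06)&(q[:,0]>xf+.0)&(q[:,0]<xf+.1)
    h,ed=np.histogram(q[m,1],bins=np.arange(-.16,.34,.003));print([(round(ed[i]+.0015,3),int(h[i])) for i in np.argsort(-h)[:8]])
E
```

```text
side front edge slope deg -0.08537073856505896 x at mid 0.39790992599030117 56 70
[(np.float64(0.269), 27), (np.float64(0.107), 27), (np.float64(0.025), 19), (np.float64(0.189), 19), (np.float64(0.271), 16), (np.float64(0.105), 15), (np.float64(0.267), 15), (np.float64(0.027), 13), (np.float64(0.109), 13), (np.float64(0.187), 11), (np.float64(0.275), 10), (np.float64(0.023), 9), (np.float64(0.191), 9), (np.float64(0.273), 7), (np.float64(0.277), 6), (np.float64(0.281), 5), (np.float64(0.115), 4), (np.float64(0.119), 4), (np.float64(0.279), 4), (np.float64(0.291), 4), (np.float64(0.287), 4), (np.float64(0.131), 3), (np.float64(0.117), 3), (np.float64(-0.053), 3)]
back x-xf [0.0925 0.099  0.1027] 284
[(np.float64(-0.065), 57), (np.float64(-0.068), 38), (np.float64(-0.062), 15), (np.float64(0.277), 13), (np.float64(0.274), 11), (np.float64(0.115), 7), (np.float64(0.118), 6), (np.float64(0.121), 6)]
scene front edge slope deg 0.06932025487052092 x at mid 0.3976187323558849 70 70
[(np.float64(0.189), 34), (np.float64(0.025), 24), (np.float64(0.273), 18), (np.float64(0.027), 15), (np.float64(0.191), 15), (np.float64(0.179), 12), (np.float64(-0.063), 11), (np.float64(0.177), 11), (np.float64(0.107), 11), (np.float64(0.109), 9), (np.float64(0.017), 9), (np.float64(0.271), 8), (np.float64(0.009), 8), (np.float64(0.015), 7), (np.float64(0.019), 7), (np.float64(-0.065), 6), (np.float64(0.023), 6), (np.float64(0.181), 6), (np.float64(-0.099), 5), (np.float64(0.001), 5), (np.float64(0.173), 5), (np.float64(0.187), 5), (np.float64(0.335), 5), (np.float64(0.337), 5)]
back x-xf [0.0943 0.0991 0.1032] 141
[(np.float64(0.181), 25), (np.float64(0.019), 18), (np.float64(-0.065), 17), (np.float64(0.178), 11), (np.float64(-0.101), 10), (np.float64(0.331), 10), (np.float64(0.016), 9), (np.float64(0.172), 9)]
```

```bash
python3 - <<'E'
from h import *
# unwrap jars: sample colors on cylinder surface (ray/visibility by camera azimuth)
def unwrap(c,ax,r,z0,z1,T=None):
    az=np.radians(np.arange(90,271,1.0)); zs=np.arange(z1,z0,-.001)
    A,Z=np.meshgrid(az,zs);Pw=np.stack([ax[0]+r*np.cos(A),ax[1]+r*np.sin(A),Z],-1).reshape(-1,3)
    uv=proj(c,Pw,T).astype(np.float32).reshape(*A.shape,2)
    o=cv2.remap(c["color"],uv[...,0],uv[...,1],cv2.INTER_LINEAR)
    p,_=pose(c,T);n=np.stack([np.cos(A),np.sin(A)],-1)
    vis=(n*(p[:2]-np.array(ax))).sum(-1)-r>0
    o[~vis]=0;return o
rows=[]
for ax,r,b,h in(((.4435,-.0505),.035,.016,.101),((.492,-.153),.033,0,.115)):
    for n in("side","scene"):
        c=load(n+"0.npz");rows.append(cv2.resize(unwrap(c,ax,r,b,b+h),(724,140))[:,:,::-1])
        for a in range(90,271,30): cv2.putText(rows[-1],str(a),((a-90)*4,10),0,.35,(0,255,0),1)
cv2.imwrite("pics/unw.png",np.vstack(rows))
E
```

```text
Traceback (most recent call last):
cv2.error: OpenCV(4.12.0) :-1: error: (-5:Bad argument) in function 'putText'
> Overload resolution failed:
>  - Layout of the output array img is incompatible with cv::Mat
>  - Expected Ptr<cv::UMat> for argument 'img'
```

```bash
python3 - <<'E'
from h import *
for nm,ax,z0,z1 in(("honey",(.4435,-.0505),.03,.085),("jam",(.492,-.153),.01,.085)):
  for n in("side","scene"):
    c=load(n+"0.npz");P=cloud(c);d=P[...,:2]-np.array(ax);r=np.hypot(d[...,0],d[...,1])
    m=(c["depth"]>0)&(r<.042)&(P[...,2]>z0)&(P[...,2]<z1)
    az=np.degrees(np.arctan2(d[...,1],d[...,0]))%360
    for lo in range(90,300,10):
        k=m&(az>=lo)&(az<lo+10)
        if k.sum()>2: print(nm,n,lo,k.sum(),"rgb",np.median(c["color"][k],0).astype(int),"r",r[k].mean().round(4),"z",np.percentile(P[...,2][k],[5,95]).round(3))
E
```

```text
honey side 100 10 rgb [86 70 56] r 0.0392 z [0.048 0.083]
honey side 110 21 rgb [70 62 54] r 0.0378 z [0.032 0.082]
honey side 120 25 rgb [61 54 46] r 0.036 z [0.035 0.084]
honey side 130 25 rgb [62 55 48] r 0.0345 z [0.034 0.079]
honey side 140 25 rgb [58 50 42] r 0.0341 z [0.035 0.083]
honey side 150 25 rgb [66 54 46] r 0.0345 z [0.035 0.083]
honey side 160 28 rgb [81 64 43] r 0.0358 z [0.036 0.082]
honey side 170 33 rgb [97 72 42] r 0.038 z [0.036 0.083]
honey side 180 36 rgb [98 74 43] r 0.0396 z [0.033 0.082]
honey side 190 32 rgb [93 72 45] r 0.0401 z [0.04  0.082]
honey side 200 26 rgb [81 64 42] r 0.0391 z [0.04  0.081]
honey side 210 21 rgb [64 54 41] r 0.0377 z [0.044 0.082]
honey side 220 14 rgb [109  91  65] r 0.0361 z [0.036 0.082]
honey side 230 19 rgb [117  96  65] r 0.0351 z [0.036 0.08 ]
honey side 240 17 rgb [117  99  65] r 0.0357 z [0.037 0.081]
honey side 250 17 rgb [114  94  68] r 0.037 z [0.033 0.083]
honey side 260 11 rgb [115 102  87] r 0.0389 z [0.033 0.078]
honey side 270 8 rgb [119 102  86] r 0.0408 z [0.037 0.08 ]
honey scene 90 37 rgb [63 51 44] r 0.0379 
[... 1498 characters left out ...]
 230 11 rgb [114  95  90] r 0.0283 z [0.017 0.077]
jam side 240 9 rgb [113  93  87] r 0.0279 z [0.019 0.08 ]
jam side 250 11 rgb [107  95  90] r 0.0287 z [0.026 0.076]
jam side 260 11 rgb [104  95  88] r 0.0302 z [0.015 0.085]
jam side 270 7 rgb [105  98  91] r 0.0328 z [0.027 0.078]
jam scene 150 3 rgb [104  75  62] r 0.0315 z [0.066 0.071]
jam scene 160 7 rgb [128  93  85] r 0.029 z [0.057 0.079]
jam scene 170 16 rgb [128 115 108] r 0.0281 z [0.051 0.083]
jam scene 180 9 rgb [131 109 103] r 0.0282 z [0.038 0.073]
jam scene 190 15 rgb [125 107 109] r 0.0286 z [0.028 0.081]
jam scene 200 16 rgb [132 117 107] r 0.0299 z [0.027 0.079]
jam scene 210 16 rgb [143 132 125] r 0.0316 z [0.021 0.073]
```

```bash
python3 - <<'E'
from h import *
def crop(n,u,v,w,h,f,name):
    c=load(n+"0.npz");im=c["color"][v:v+h,u:u+w,::-1].astype(float)*1.5
    return cv2.resize(np.clip(im,0,255).astype(np.uint8),(f*w,f*h),interpolation=cv2.INTER_CUBIC)
a=crop("side",330,182,42,56,9,"");b=crop("side",280,190,46,56,9,"")
cv2.imwrite("pics/jh_side.png",np.hstack([a,b]))
b=crop("scene",264,145,42,56,9,"")
a=crop("scene",272,135,38,56,9,"")
cv2.imwrite("pics/jh_scene.png",b)
c=load("side0.npz")
print(proj(c,[[.492,-.153,z] for z in(0,.05,.115)]),proj(c,[[.4435,-.0505,z] for z in(.016,.061,.117)]))
E
```

```text
[[346.81945441 224.47453982]
 [351.07397364 214.3882087 ]
 [357.2028085  199.77068832]] [[300.23905278 228.26692989]
 [302.17185881 219.11678021]
 [304.81483914 206.54923419]]
```

View pics/jh_side.png

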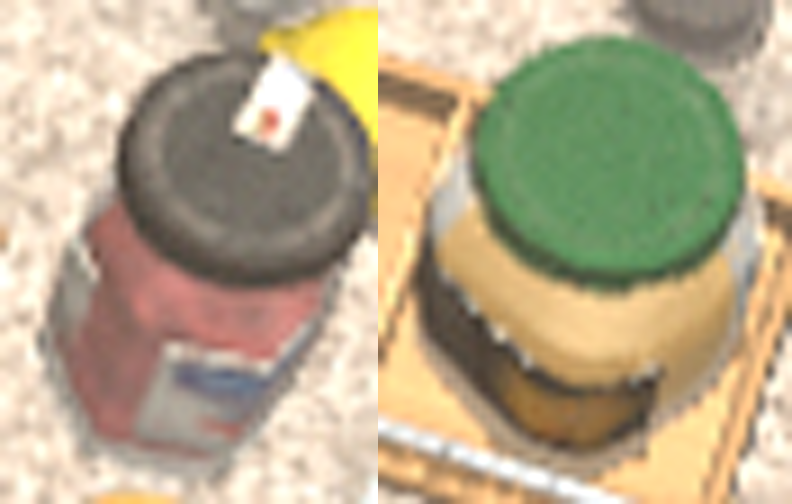

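View pics/jh_scene.png

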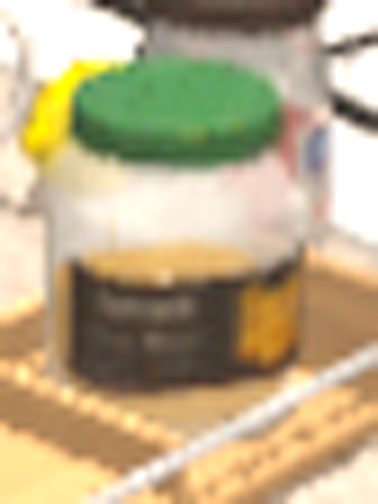

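```bash
cat >> h.py <<'E'
def cyl(c,uv,ax,r,T=None):
    """azimuth (deg) and z where pixel rays hit a vertical cylinder"""
    p,d=rays(c,uv,T);out=[]
    for q in d:
        a=q[:2]@q[:2];w=p[:2]-np.array(ax);b=2*q[:2]@w;e=w@w-r*r;D=b*b-4*a*e
        if D<0: out.append((np.nan,np.nan));continue
        t=(-b-np.sqrt(D))/2/a;P=p+t*q
        out.append((np.degrees(np.arctan2(P[1]-ax[1],P[0]-ax[0]))%360,P[2]))
    return np.round(out,3)
E
python3 - <<'E'
from h import *
s=load("side0.npz");g=load("scene0.npz");H=(.4435,-.0505);J=(.492,-.153)
sc=lambda x,y:(264+x/9-.5,145+y/9-.5)
print("honey scene left edge,print l,print r,comb l,comb r,right", cyl(g,[sc(65,320),sc(95,320),sc(200,320),sc(238,320),sc(298,320)],H,.0345))
sd=lambda x,y:(280+(x-378)/9-.5,190+y/9-.5)
print("honey side right edge, comb left", cyl(s,[sd(655,385),sd(505,400),sd(425,290)],H,.0345))
sj=lambda x,y:(330+x/9-.5,182+y/9-.5)
print("jam side label left top/bot, blue l, blue r, right end, backlabel edge", cyl(s,[sj(165,350),sj(137,440),sj(175,378),sj(265,380),sj(320,320),sj(95,275),sj(75,325)],J,.032))
E
```

```text
honey scene left edge,print l,print r,comb l,comb r,right [[6.29450e+01 5.00000e-02]
 [8.68850e+01 5.60000e-02]
 [1.40301e+02 6.00000e-02]
 [1.60641e+02 5.80000e-02]
 [        nan         nan]]
honey side right edge, comb left [[2.24187e+02 5.90000e-02]
 [1.63382e+02 4.70000e-02]
 [        nan         nan]]
jam side label left top/bot, blue l, blue r, right end, backlabel edge [[1.67638e+02 7.50000e-02]
 [1.71623e+02 2.80000e-02]
 [1.76202e+02 6.40000e-02]
 [2.17171e+02 6.30000e-02]
 [2.37475e+02 8.30000e-02]
 [1.22495e+02 7.70000e-02]
 [1.21484e+02 5.00000e-02]]
```

```bash
python3 - <<'E'
from h import *
im=np.zeros((480,780,3),np.uint8);S=1500
f=lambda x,y:(int((.20-y)*S),int((.66-x)*S))
for n in("side","scene"):
    c=load(n+"0.npz");P=cloud(c);m=(c["depth"]>0)&(P[...,2]>.03)&(P[...,2]<.3)
    p=P[m]
    col=cv2.applyColorMap((np.clip(p[:,2]/.15,0,1)*255).astype(np.uint8).reshape(-1,1),cv2.COLORMAP_JET)[:,0]
    for q,cc in zip(p,col):
        u,v=f(q[0],q[1])
        if 0<=u<778 and 0<=v<478: im[v:v+2,u:u+2]=cc
for (x,y),az in(((.492,-.153),237),((.443,-.0505),176),((.462,.1155),176),((.4,-.1525),176)):
    a=np.radians(az);d=np.array([np.cos(a),np.sin(a)]);n=np.array([-d[1],d[0]])
    for s in(1,-1):
        q=[np.array([x,y])+s*d*.0435+t*n*.0095 for t in(-1,1)]+[np.array([x,y])+s*d*.0585+t*n*.0095 for t in(1,-1)]
        cv2.polylines(im,[np.array([f(*k) for k in q])],True,(255,255,255),1)
cv2.imwrite("pics/top1.png",im)
E
```

```text
(no output)
```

View pics/top1.png

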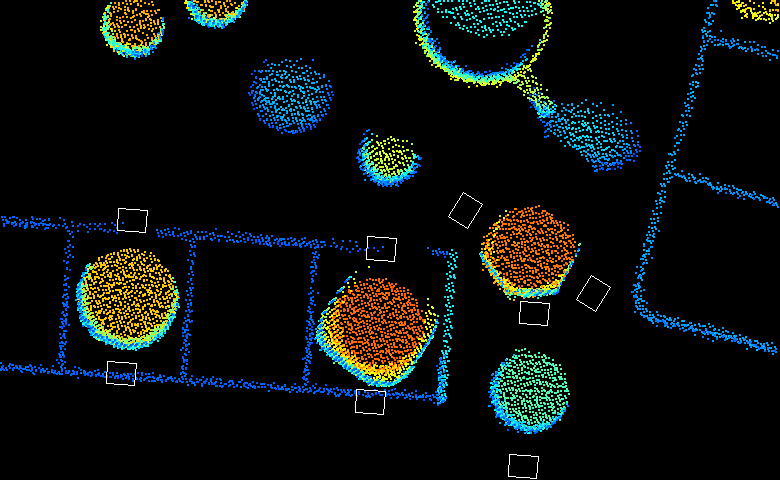

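```bash
python3 - <<'E'
from h import *
for nm,ax,b,h,az0 in(("honey",(.443,-.0505),.016,.101,143),("honeyC",(.443,-.0505),.016,.101,185),("jam",(.492,-.153),0,.115,178),("oliv",(.462,.1155),.016,.086,170),("cap",(.400,-.1525),0,.068,170)):
    c=load("side0.npz");c2=load("scene0.npz")
    p=np.vstack([cloud(k)[k["depth"]>0] for k in(c,c2)])
    d=p[:,:2]-np.array(ax);r=np.hypot(*d.T);az=np.degrees(np.arctan2(d[:,1],d[:,0]))%360
    m=(r<.05)&(abs(az-az0)<15)&(p[:,2]>b+.004)
    print(nm,[(round(z*1000),round(float(np.median(r[m&(abs(p[:,2]-b-z)<.004)]))*1000 if (m&(abs(p[:,2]-b-z)<.004)).sum()>2 and 0 else float(np.median(r[m&(abs(p[:,2]-b-z)<.004)]))*1000,1)) for z in np.arange(.008,h,.008)])
E
```

```text
honey [(8, 32.8), (16, 34.2), (24, 33.7), (32, 33.5), (40, 33.8), (48, 33.9), (56, 33.4), (64, 33.5), (72, 32.2), (80, 29.1), (88, 27.6), (96, 27.8)]
honeyC [(8, 37.3), (16, 44.1), (24, 39.2), (32, 39.0), (40, 38.8), (48, 39.1), (56, 39.1), (64, 38.2), (72, 36.6), (80, 31.5), (88, 30.1), (96, 28.2)]
jam [(8, 26.6), (16, 26.7), (24, 26.9), (32, 26.5), (40, 27.4), (48, 27.3), (56, 27.8), (64, 27.3), (72, 27.1), (80, 26.9), (88, 26.0), (96, 25.5), (104, 28.3), (112, 21.9)]
oliv [(8, 30.3), (16, 31.3), (24, 32.1), (32, 32.7), (40, 33.0), (48, 32.4), (56, 30.8), (64, 28.8), (72, 28.7), (80, 31.4)]
cap [(8, 41.2), (16, 26.2), (24, 26.4), (32, 26.5), (40, 25.8), (48, 25.0), (56, 24.8), (64, 24.3)]
```

The top-down view of the depth data shows the grip positions are clear: olives and capers along the rack's x, jam along its label axis (label azimuth about 237°), and honey along its label axis (about 144°). I'll start with the olives.

```bash
cat > plan.py <<'E'
import sys
from h import *
from rig import bot
C=np.array([.4592,.1155]);X=np.array([.9974,-.0715]);Y=np.array([.0715,.9974])
def go(x,y,z,az):
    s=bot.read_state();Rm=np.array(s["tcp_rot"]);p=np.array(s["position"])
    yaz=np.degrees(np.arctan2(Rm[1,1],Rm[0,1]))
    d=Rm.T@(np.array([x,y,z])-p)*1000
    Rt=np.array([[np.sin(np.radians(-az)),np.cos(np.radians(az)),0],[np.cos(np.radians(az)),np.sin(np.radians(az)),0],[0,0,-1]])
    rv=R.from_matrix(Rm.T@Rt).as_rotvec()
    d2=Rt.T@(np.array([x,y,z])-p)*1000
    print("t",round(s["time_s"],2),"pos",p.round(4),"yaz",yaz.round(2),"J1,5,6",np.round(np.array(s["joint_positions"])[[0,4,5]],1),"F",np.round(s["force"],1),"open",round(s["opening"],3))
    print("slide mm now",d.round(1),"| after turn",d2.round(1),"| twist",rv.round(4))
if __name__=="__main__": go(*map(float,sys.argv[1:]))
E
python3 plan.py .462 .1155 .20 -4.1
```

```text
t 0.15 pos [0.2452 0.5743 0.2218] yaz 66.86 J1,5,6 [ 56.6  67.7 -10.2] F [-0.3 -0.1 -0. ] open 1.002
slide mm now [-379.6 -336.7   22.2] | after turn [-442.1  249.    21.8] | twist [-1.6000e-03  7.0000e-04  1.2386e+00]
```

Call:
carry_out --grip '[1,1,1,1,1,1,1,1,1]' --slide '[[0,0,0],[0,0,0],[0,0,0],[0,0,0],[0,0,0],[0,0,0],[0,0,0],[0,0,0],[0,0,0]]' --twist '[[0,0,0.138],[0,0,0.138],[0,0,0.138],[0,0,0.138],[0,0,0.138],[0,0,0.138],[0,0,0.138],[0,0,0.138],[0,0,0.138]]'

```text
time_s: 1.05
position: [0.2436, 0.5717, 0.2177]
tcp_rot: [[0.125, 0.992, -0.006], [0.992, -0.125, -0.009], [-0.01, -0.005, -1.0]]
force: [-1.0, -0.9, -0.6]
opening: 0.999
```

```bash
python3 plan.py .462 .1155 .20 -4.1
```

```text
t 1.05 pos [0.2436 0.5717 0.2177] yaz -7.2 J1,5,6 [56.6 67.7 63.8] F [-1.  -0.9 -0.6] open 0.999
slide mm now [-425.1  273.9   20.5] | after turn [-439.5  250.5   17.7] | twist [-0.005   0.0095 -0.054 ]
```

Call:
carry_out --grip '[1,1,1,1,1,1,1,1,1,1,1,1]' --slide '[[-35,20,0],[-35,20,0],[-35,20,0],[-35,20,0],[-35,20,0],[-35,20,0],[-35,20,0],[-35,20,0],[-35,20,0],[-35,20,0],[-35,20,0],[0,0,0]]' --twist '[[-0.005,0.01,-0.05],[0,0,0],[0,0,0],[0,0,0],[0,0,0],[0,0,0],[0,0,0],[0,0,0],[0,0,0],[0,0,0],[0,0,0],[0,0,0]]'

```text
time_s: 2.25
position: [0.4387, 0.1571, 0.215]
tcp_rot: [[0.072, 0.997, 0.002], [0.997, -0.072, 0.001], [0.002, 0.002, -1.0]]
force: [0.2, 0.9, 0.9]
opening: 1.0
```

```bash
python3 plan.py .462 .1155 .12 -4.1
```

```text
t 2.25 pos [0.4387 0.1571 0.215 ] yaz -4.12 J1,5,6 [ 5.9 56.4 10. ] F [0.2 0.9 0.9] open 1.0
slide mm now [-40.  26.  95.] | after turn [-39.8  26.2  95. ] | twist [ 0.0021 -0.0016 -0.0004]
```

Call:
carry_out --grip '[1,1,1,1,1,1]' --slide '[[-20,13,10],[-20,13,20],[0,0,25],[0,0,25],[0,0,15],[0,0,0]]' --twist '[[0,0,0],[0,0,0],[0,0,0],[0,0,0],[0,0,0],[0,0,0]]'

```text
time_s: 2.85
position: [0.4632, 0.1154, 0.1175]
tcp_rot: [[0.075, 0.997, 0.004], [0.997, -0.075, 0.004], [0.004, 0.004, -1.0]]
force: [-0.4, -0.1, 0.9]
opening: 1.0
```

```bash
python3 plan.py .462 .1155 .043 -4.1; python3 - <<'E'
from h import *
from rig import bot
s=bot.read_state();T=toolT(s);c=bot.capture("wrist")
cv2.imwrite("pics/w1.png",cv2.resize(c["color"][:,:,::-1],None,fx=1.5,fy=1.5))
P=cloud(c,T);m=(c["depth"]>0)&(np.abs(P[...,2]-.102)<.006)&(np.hypot(P[...,0]-.462,P[...,1]-.1155)<.045)
print(m.sum(),cv2.minEnclosingCircle(P[m][:,:2].astype(np.float32)))
E
```

```text
t 2.85 pos [0.4632 0.1154 0.1175] yaz -4.32 J1,5,6 [ 0.4 42.1  4.5] F [-0.4 -0.1  0.9] open 1.0
slide mm now [-0.3 -1.5 74.5] | after turn [ 0.  -1.2 74.5] | twist [ 0.0041 -0.0039 -0.0039]
7998 ((0.4632820188999176, 0.11567121744155884), 0.033122219145298004)
```

View pics/w1.png

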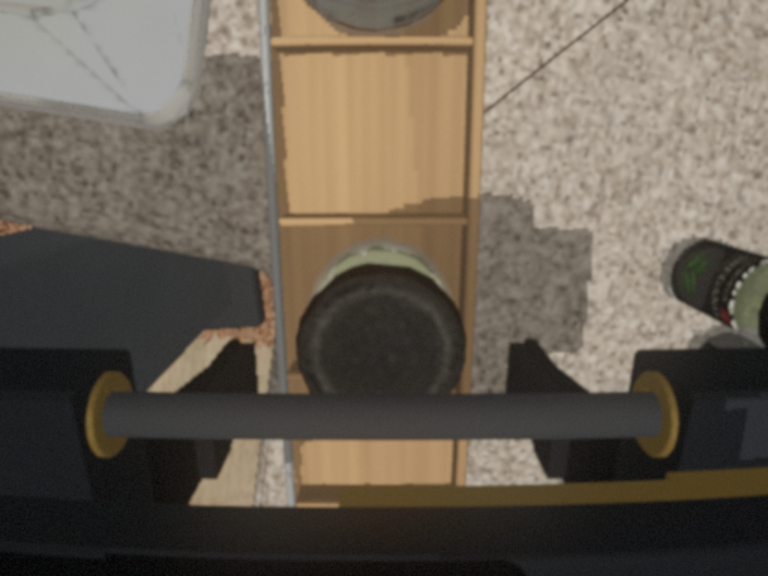

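The wrist view shows the olives' dark lid centred between the fingers (px 380,335), with the rack rod vertical in the picture, so the yaw is right. The wrist fit agrees with the first one to 1 mm.

Call:
carry_out --grip '[1,1,1,1,1,1,-1,-1,-1,-1,-1,-1]' --slide '[[0,0,20],[0,0,20],[0,0,16],[0,0,12],[0,0,6],[0,0,0],[0,0,0],[0,0,0],[0,0,0],[0,0,0],[0,0,0],[0,0,0]]' --twist '[[0,0,0],[0,0,0],[0,0,0],[0,0,0],[0,0,0],[0,0,0],[0,0,0],[0,0,0],[0,0,0],[0,0,0],[0,0,0],[0,0,0]]'

```text
time_s: 4.1
position: [0.469, 0.1197, 0.05]
tcp_rot: [[0.071, 0.997, 0.02], [0.997, -0.071, 0.005], [0.006, 0.02, -1.0]]
force: [-0.2, -0.1, -3.5]
opening: 0.761
```

```bash
python3 plan.py .4533 .0337 .043 -4.1
```

```text
t 4.1 pos [0.469  0.1197 0.05  ] yaz -4.05 J1,5,6 [ 0.9 31.5  4.5] F [-0.2 -0.1 -3.5] open 0.761
slide mm now [-86.9  -9.7   6.3] | after turn [-86.9  -9.5   7. ] | twist [ 0.0196 -0.0061  0.0009]
```

Call:
carry_out --grip '[-1,-1,-1,-1,-1]' --slide '[[0,0,-10],[0,0,-15],[0,0,-15],[0,0,-10],[0,0,0]]' --twist '[[0,0,0],[0,0,0],[0,0,0],[0,0,0],[0,0,0]]'

```text
time_s: 4.6
position: [0.4683, 0.1193, 0.1029]
tcp_rot: [[0.071, 0.997, 0.02], [0.997, -0.071, 0.005], [0.006, 0.02, -1.0]]
force: [-0.1, -0.1, -3.2]
opening: 0.759
```

```bash
python3 plan.py .4533 .0337 .10 -4.1
```

```text
t 4.6 pos [0.4683 0.1193 0.1029] yaz -4.08 J1,5,6 [ 0.8 39.1  4.6] F [-0.1 -0.1 -3.2] open 0.759
slide mm now [-86.4  -8.9   2.2] | after turn [-86.4  -8.8   2.9] | twist [ 0.0196 -0.0061  0.0004]
```

Call:
carry_out --grip '[-1,-1,-1,-1,-1,-1]' --slide '[[-20,-3,0],[-20,-2,0],[-20,-2,0],[-16,-2,0],[-8,0,0],[0,0,0]]' --twist '[[0,0,0],[0,0,0],[0,0,0],[0,0,0],[0,0,0],[0,0,0]]'

```text
time_s: 5.2
position: [0.4533, 0.034, 0.1019]
tcp_rot: [[0.069, 0.997, 0.022], [0.998, -0.07, 0.005], [0.007, 0.021, -1.0]]
force: [-0.1, -0.2, -3.0]
opening: 0.755
```

```bash
python3 plan.py .4533 .0337 .05 -4.1;  python3 - <<'E'
from h import *
from rig import bot
c=bot.capture("side")
cv2.imwrite("pics/s1.png",cv2.resize(c["color"][100:290,100:400,::-1],None,fx=2.6,fy=2.6))
E
```

```text
t 5.2 pos [0.4533 0.034  0.1019] yaz -3.99 J1,5,6 [-10.2  36.3  -6.9] F [-0.1 -0.2 -3. ] open 0.755
slide mm now [-0.6 -1.  51.9] | after turn [-0.3  0.1 51.9] | twist [ 0.0212 -0.0066  0.002 ]
```

View pics/s1.png

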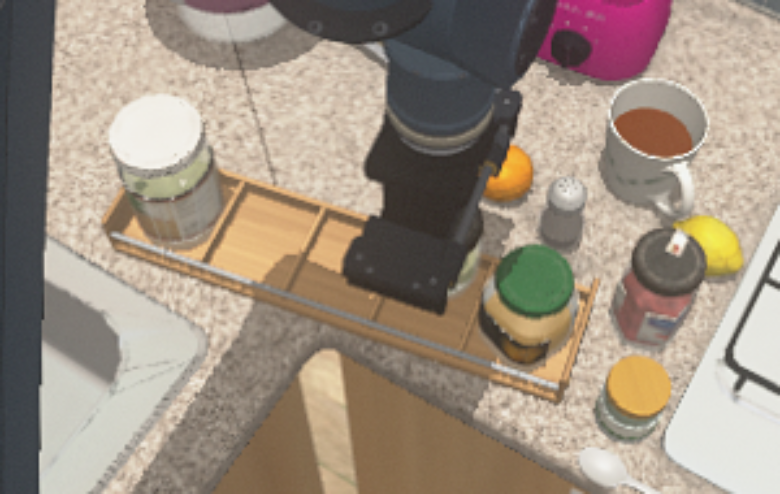

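The olives hang over the fourth bay (px 465,250), clear of the honey. Lowering now.

Call:
carry_out --grip '[-1,-1,-1,-1,-1,-1]' --slide '[[0,0,15],[0,0,15],[0,0,10],[0,0,6],[0,0,3],[0,0,1]]' --twist '[[0,0,0],[0,0,0],[0,0,0],[0,0,0],[0,0,0],[0,0,0]]'

```text
time_s: 5.85
position: [0.4563, 0.0376, 0.0504]
tcp_rot: [[0.066, 0.998, 0.025], [0.998, -0.066, 0.006], [0.007, 0.024, -1.0]]
force: [0.6, -0.3, -3.7]
opening: 0.756
```

```bash
python3 plan.py .4533 .0337 .05 -4.1
```

```text
t 5.85 pos [0.4563 0.0376 0.0504] yaz -3.8 J1,5,6 [-9.7 28.3 -7. ] F [ 0.6 -0.3 -3.7] open 0.756
slide mm now [-4.1 -2.8  0.3] | after turn [-4.1 -2.7  0.4] | twist [ 0.0242 -0.0074  0.0054]
```

Call:
carry_out --grip '[-1,-1,-1,-1]' --slide '[[-2,-2,0],[-2,-1,0],[0,0,1],[0,0,0]]' --twist '[[0,0,0],[0,0,0],[0,0,0],[0,0,0]]'

```text
time_s: 6.25
position: [0.4535, 0.0335, 0.0501]
tcp_rot: [[0.066, 0.997, 0.027], [0.998, -0.066, 0.005], [0.007, 0.026, -1.0]]
force: [0.1, -0.1, -2.8]
opening: 0.758
```

```bash
python3 plan.py .4533 .0337 .05 -4.1
```

```text
t 6.25 pos [0.4535 0.0335 0.0501] yaz -3.78 J1,5,6 [-10.3  27.7  -7.6] F [ 0.1 -0.1 -2.8] open 0.758
slide mm now [ 0.2 -0.2  0.1] | after turn [ 0.2 -0.2  0.1] | twist [ 0.0262 -0.0072  0.0057]
```

Call:
carry_out --grip '[-1,-1,0.8,1,1,1,1,1]' --slide '[[0,0,1],[0,0,0],[0,0,0],[0,0,0],[0,0,0],[0,0,0],[0,0,0],[0,0,0]]' --twist '[[0,0,0],[0,0,0],[0,0,0],[0,0,0],[0,0,0],[0,0,0],[0,0,0],[0,0,0]]'

```text
time_s: 7.05
position: [0.4553, 0.0331, 0.0505]
tcp_rot: [[0.066, 0.997, 0.031], [0.998, -0.066, 0.005], [0.007, 0.031, -1.0]]
force: [0.2, -0.3, 0.2]
opening: 1.003
```

```bash
python3 plan.py .4533 .0337 .17 -4.1
```

```text
t 7.05 pos [0.4553 0.0331 0.0505] yaz -3.79 J1,5,6 [-10.3  27.6  -7.6] F [ 0.2 -0.3  0.2] open 1.003
slide mm now [   1.3    1.7 -119.5] | after turn [   0.5   -2.  -119.5] | twist [ 0.0309 -0.0067  0.0054]
```

Released. Raising, correcting the tilt, and heading over to the honey.

Call:
carry_out --grip '[1,1,1,1,1,1,1]' --slide '[[0,-3,-25],[0,0,-25],[0,0,-30],[0,0,-30],[0,0,-20],[0,0,0],[0,0,0]]' --twist '[[0,0,0],[0,0,0],[0,0,0],[0.03,-0.006,0],[0,0,0],[0,0,0.14],[0,0,0.14]]'

```text
time_s: 7.75
position: [0.4478, 0.0328, 0.1851]
tcp_rot: [[0.348, 0.937, -0.003], [0.937, -0.348, 0.001], [-0.0, -0.003, -1.0]]
force: [0.4, 0.1, 0.1]
opening: 1.003
```

```bash
python3 plan.py .443 -.0505 .17 -36.5; python3 - <<'E'
from h import *
from rig import bot
s=bot.read_state();T=toolT(s);c=bot.capture("wrist");np.savez("w2.npz",T=T,**c)
cv2.imwrite("pics/w2.png",cv2.resize(c["color"][:,:,::-1],None,fx=1.5,fy=1.5))
c=bot.capture("scene");np.savez("g2.npz",**c)
cv2.imwrite("pics/g2.png",cv2.resize(c["color"][100:280,120:360,::-1],None,fx=3.2,fy=3.2))
E
```

```text
t 7.75 pos [0.4478 0.0328 0.1851] yaz -20.37 J1,5,6 [-10.1  51.1  10.2] F [0.4 0.1 0.1] open 1.003
slide mm now [-79.7  24.6  15.1] | after turn [-69.8  45.7  15.1] | twist [-0.0027  0.0007  0.2815]
```

View pics/w2.png

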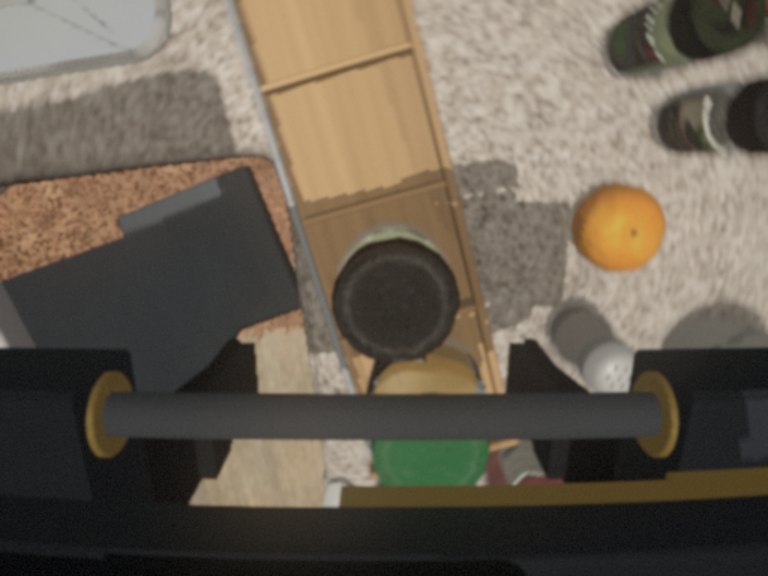

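View pics/g2.png

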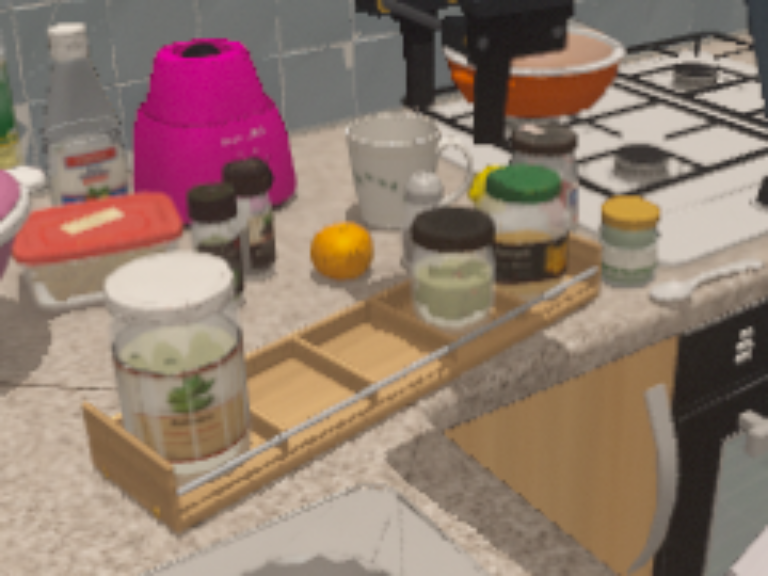

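Olives are upright in the fourth bay (scene px 453,265) and the wrist view shows them centred. Next, over the honey.

Call:
carry_out --grip '[1,1,1,1,1,1,1]' --slide '[[0,0,0],[0,0,0],[-20,12,0],[-20,12,0],[-20,12,5],[-10,10,10],[0,0,0]]' --twist '[[0,0,0.14],[0,0,0.13],[0,0,0],[0,0,0],[0,0,0],[0,0,0],[0,0,0]]'

```text
time_s: 8.55
position: [0.4422, -0.0524, 0.1673]
tcp_rot: [[0.568, 0.823, -0.008], [0.823, -0.568, 0.002], [-0.003, -0.008, -1.0]]
force: [-0.2, -0.6, 0.3]
opening: 1.0
```

```bash
python3 plan.py .443 -.0505 .059 -36.5; python3 - <<'E'
from h import *
from rig import bot
s=bot.read_state();T=toolT(s);c=bot.capture("wrist");np.savez("w3.npz",T=T,**c)
cv2.imwrite("pics/w3.png",cv2.resize(c["color"][:,:,::-1],None,fx=1.5,fy=1.5))
P=cloud(c,T);m=(c["depth"]>0)&(np.abs(P[...,2]-.117)<.005)&(np.hypot(P[...,0]-.443,P[...,1]+.0505)<.045)
print(m.sum(),cv2.minEnclosingCircle(P[m][:,:2].astype(np.float32)))
E
```

```text
t 8.55 pos [ 0.4422 -0.0524  0.1673] yaz -34.58 J1,5,6 [-21.2  48.5  13.5] F [-0.2 -0.6  0.3] open 1.0
slide mm now [  2.3   0.4 108.3] | after turn [  2.   -0.5 108.3] | twist [-0.0079  0.003   0.0334]
6401 ((0.4446246325969696, -0.05158461257815361), 0.03142177686095238)
```

View pics/w3.png

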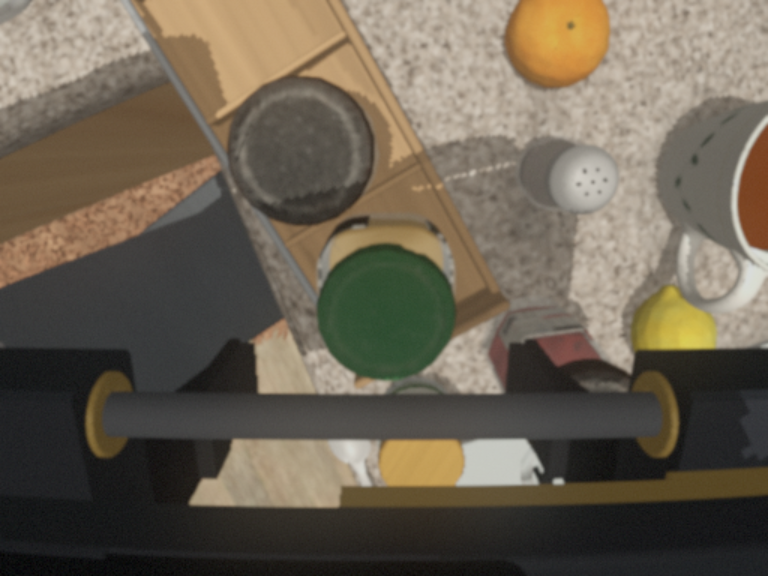

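Call:
carry_out --grip '[1,1,1,1,1,1]' --slide '[[2,1,20],[0,0,25],[0,0,25],[0,0,15],[0,0,8],[0,0,0]]' --twist '[[-0.006,0.002,0.03],[0,0,0],[0,0,0],[0,0,0],[0,0,0],[0,0,0]]'

```text
time_s: 9.2
position: [0.4446, -0.0463, 0.0737]
tcp_rot: [[0.583, 0.813, 0.0], [0.813, -0.583, 0.001], [0.001, -0.0, -1.0]]
force: [-0.7, -0.3, 1.3]
opening: 0.998
```

```bash
python3 plan.py .4446 -.0516 .059 -36.5
```

```text
t 9.2 pos [ 0.4446 -0.0463  0.0737] yaz -35.64 J1,5,6 [-20.4  32.9  15.2] F [-0.7 -0.3  1.3] open 0.998
slide mm now [-4.3  3.1 14.7] | after turn [-4.3  3.2 14.7] | twist [-0.0004 -0.0011  0.0149]
```

Call:
carry_out --grip '[1,1,1]' --slide '[[-4,3,9],[0,0,5],[0,0,0]]' --twist '[[0,0,0.015],[0,0,0],[0,0,0]]'

```text
time_s: 9.5
position: [0.4459, -0.0513, 0.0602]
tcp_rot: [[0.594, 0.804, 0.003], [0.804, -0.594, 0.0], [0.002, 0.003, -1.0]]
force: [0.6, 0.4, -1.0]
opening: 1.0
```

```bash
python3 plan.py .4446 -.0516 .059 -36.5
```

```text
t 9.5 pos [ 0.4459 -0.0513  0.0602] yaz -36.45 J1,5,6 [-20.9  30.7  15.4] F [ 0.6  0.4 -1. ] open 1.0
slide mm now [-1.  -0.9  1.2] | after turn [-1.  -0.9  1.2] | twist [ 0.0027 -0.0021  0.0009]
```

Call:
carry_out --grip '[-1,-1,-1,-1,-1,-1,-1]' --slide '[[-1,-1,1],[0,0,0],[0,0,0],[0,0,0],[0,0,0],[0,0,0],[0,0,0]]' --twist '[[0,0,0],[0,0,0],[0,0,0],[0,0,0],[0,0,0],[0,0,0],[0,0,0]]'

```text
time_s: 10.2
position: [0.4447, -0.0518, 0.0599]
tcp_rot: [[0.594, 0.804, 0.005], [0.804, -0.594, -0.0], [0.003, 0.004, -1.0]]
force: [-1.2, 0.4, -2.0]
opening: 0.774
```

Call:
carry_out --grip '[-1,-1,-1,-1,-1,-1,-1,-1]' --slide '[[0,0,-10],[0,0,-20],[0,0,-25],[0,0,-25],[0,0,-25],[0,0,-20],[0,0,-10],[0,0,0]]' --twist '[[0,0,0],[0,0,0],[0,0,0],[0,0,0],[0,0,0],[0,0,0],[0,0,0],[0,0,0]]'

```text
time_s: 11.0
position: [0.4404, -0.0503, 0.2019]
tcp_rot: [[0.594, 0.804, -0.002], [0.804, -0.594, 0.002], [0.001, -0.003, -1.0]]
force: [0.4, -1.0, -3.5]
opening: 0.776
```

```bash
python3 plan.py .4592 .1155 .19 -4.1
```

```text
t 11.0 pos [ 0.4404 -0.0503  0.2019] yaz -36.46 J1,5,6 [-21.1  53.5  15.3] F [ 0.4 -1.  -3.5] open 0.776
slide mm now [144.6 -83.4  12.2] | after turn [166.8   6.9  11.9] | twist [-0.0023 -0.0014 -0.5648]
```

Call:
carry_out --grip '[-1,-1,-1,-1,-1,-1,-1,-1,-1,-1,-1,-1]' --slide '[[0,0,0],[0,0,0],[0,0,0],[0,0,0],[0,0,0],[20,1,0],[30,1,0],[30,1,0],[30,1,0],[30,1,0],[20,1,0],[0,0,0]]' --twist '[[0,0,-0.14],[0,0,-0.14],[0,0,-0.14],[0,0,-0.14],[0,0,0],[0,0,0],[0,0,0],[0,0,0],[0,0,0],[0,0,0],[0,0,0],[0,0,0]]'

```text
time_s: 12.2
position: [0.4498, 0.1156, 0.1973]
tcp_rot: [[0.084, 0.996, -0.016], [0.996, -0.083, 0.005], [0.004, -0.017, -1.0]]
force: [0.6, -0.6, -4.0]
opening: 0.77
```

```bash
python3 plan.py .4592 .1155 .12 -4.1;python3 - <<'E'
from h import *
from rig import bot
c=bot.capture("side");np.savez("s4.npz",**c)
a=cv2.resize(c["color"][120:280,180:330,::-1],None,fx=2.6,fy=2.6)
c=bot.capture("scene");np.savez("g4.npz",**c)
b=cv2.resize(c["color"][90:250,180:330,::-1],None,fx=2.6,fy=2.6)
cv2.imwrite("pics/sg4.png",np.hstack([a,b]))
E
```

```text
t 12.2 pos [0.4498 0.1156 0.1973] yaz -4.79 J1,5,6 [ 0.4 55.   4.9] F [ 0.6 -0.6 -4. ] open 0.77
slide mm now [ 0.4 10.7 77.2] | after turn [ 0.6  9.4 77.3] | twist [-0.0167 -0.0042 -0.0121]
```

View pics/sg4.png

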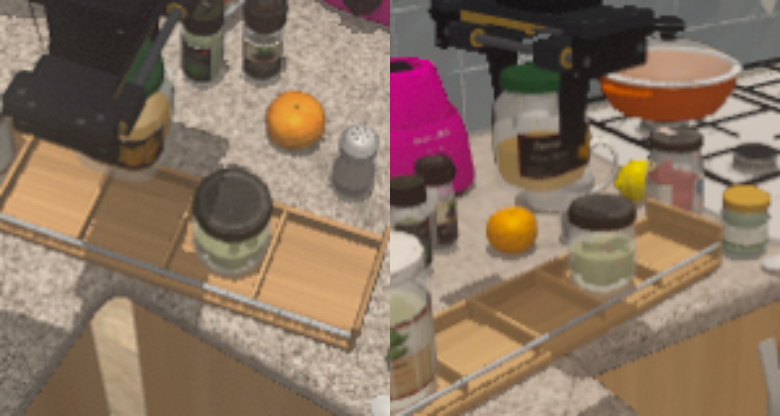

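```bash
python3 - <<'E'
from h import *
s=load("s4.npz");g=load("g4.npz")
def z(c,u,v,w,h): return cv2.resize(np.clip(c["color"][v:v+h,u:u+w,::-1]*1.4,0,255).astype(np.uint8),None,fx=8,fy=8,interpolation=cv2.INTER_CUBIC)
cv2.imwrite("pics/z4.png",np.hstack([z(s,205,130,45,60),z(g,215,110,50,60)]))
E
```

```text
(no output)
```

View pics/z4.png

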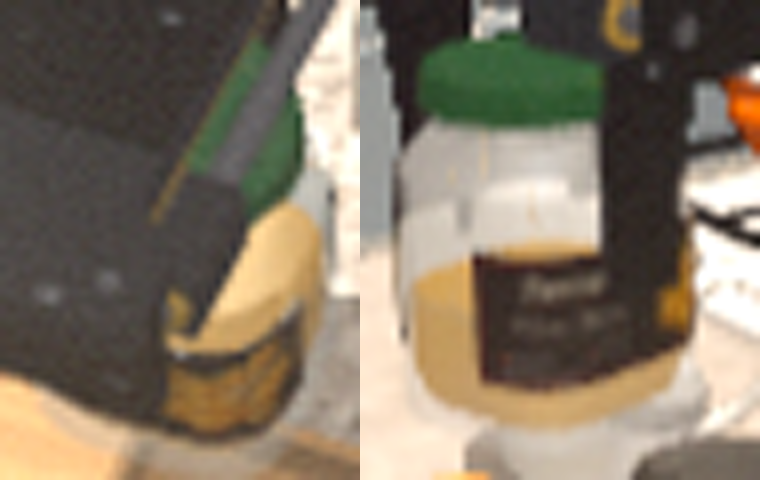

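```bash
python3 - <<'E'
from h import *
s=load("s4.npz");g=load("g4.npz")
A=(.4498,.1156)
G=lambda x,y:(215+(x-360)/8-.5,110+y/8-.5)
S=lambda x,y:(205+x/8-.5,130+y/8-.5)
print("left edge scene",cyl(g,[G(474,300),G(480,360),G(660,300)],A,.0345))
print("right edge side",cyl(s,[S(300,310),S(296,395),S(305,350)],A,.0345))
E
```

```text
left edge scene [[1.02452e+02 1.97000e-01]
 [1.04162e+02 1.80000e-01]
 [2.02271e+02 1.89000e-01]]
right edge side [[2.56608e+02 2.03000e-01]
 [2.50866e+02 1.70000e-01]
 [2.58893e+02 1.84000e-01]]
```

Call:
carry_out --grip '[-1,-1,-1,-1,-1]' --slide '[[0,5,10],[0,4,20],[0,0,25],[0,0,20],[0,0,0]]' --twist '[[-0.015,-0.004,0.02],[0,0,0],[0,0,0],[0,0,0],[0,0,0]]'

```text
time_s: 12.8
position: [0.459, 0.1073, 0.1204]
tcp_rot: [[0.117, 0.993, -0.001], [0.993, -0.117, -0.004], [-0.004, -0.0, -1.0]]
force: [-0.4, -0.6, -2.8]
opening: 0.778
```

```bash
python3 plan.py .4592 .1155 .06 -6
```

```text
t 12.8 pos [0.459  0.1073 0.1204] yaz -6.7 J1,5,6 [-0.3 42.5  6.6] F [-0.4 -0.6 -2.8] open 0.778
slide mm now [ 8.4 -0.7 60.4] | after turn [ 8.2 -0.7 60.4] | twist [-0.0003  0.0038 -0.0122]
```

Call:
carry_out --grip '[-1,-1,-1,-1,-1]' --slide '[[4,0,5],[4,0,10],[0,0,10],[0,0,5],[0,0,0]]' --twist '[[0,0.004,-0.012],[0,0,0],[0,0,0],[0,0,0],[0,0,0]]'

```text
time_s: 13.3
position: [0.462, 0.1141, 0.0901]
tcp_rot: [[0.108, 0.994, 0.004], [0.994, -0.108, 0.0], [0.001, 0.004, -1.0]]
force: [-0.3, -0.8, -3.1]
opening: 0.774
```

```bash
python3 plan.py .4592 .1155 .06 -6
```

```text
t 13.3 pos [0.462  0.1141 0.0901] yaz -6.19 J1,5,6 [ 0.4 37.9  6.6] F [-0.3 -0.8 -3.1] open 0.774
slide mm now [ 1.  -3.1 30.1] | after turn [ 1.  -3.  30.1] | twist [ 0.0038 -0.0007 -0.0034]
```

Call:
carry_out --grip '[-1,-1,-1,-1,-1]' --slide '[[1,-3,5],[0,-0.5,8],[0,-0.5,8],[0,0,5],[0,0,0]]' --twist '[[0,0,0],[0,0,0],[0,0,0],[0,0,0],[0,0,0]]'

```text
time_s: 13.8
position: [0.4585, 0.116, 0.0624]
tcp_rot: [[0.107, 0.994, 0.005], [0.994, -0.107, 0.0], [0.001, 0.005, -1.0]]
force: [-0.2, -0.0, -3.2]
opening: 0.776
```

```bash
python3 plan.py .4592 .1155 .06 -6
```

```text
t 13.8 pos [0.4585 0.116  0.0624] yaz -6.16 J1,5,6 [ 0.6 33.4  6.8] F [-0.2 -0.  -3.2] open 0.776
slide mm now [-0.4  0.7  2.4] | after turn [-0.4  0.7  2.4] | twist [ 0.0054 -0.0008 -0.0028]
```

Call:
carry_out --grip '[-1,-1,-1,0.8,1,1,1,1]' --slide '[[0,0,1.5],[0,0,1.5],[0,0,0],[0,0,0],[0,0,0],[0,0,0],[0,0,0],[0,0,0]]' --twist '[[0,0,0],[0,0,0],[0,0,0],[0,0,0],[0,0,0],[0,0,0],[0,0,0],[0,0,0]]'

```text
time_s: 14.6
position: [0.4611, 0.1159, 0.0616]
tcp_rot: [[0.107, 0.994, 0.011], [0.994, -0.107, 0.0], [0.001, 0.011, -1.0]]
force: [0.1, 0.3, 0.5]
opening: 0.991
```

Call:
carry_out --grip '[1,1,1,1,1,1]' --slide '[[0,0,-20],[0,0,-30],[0,0,-40],[0,0,-40],[0,0,-20],[0,0,0]]' --twist '[[0,0,0],[0,0,0],[0,0,0],[0,0,0],[0,0,0],[0,0,0]]'

```text
time_s: 15.2
position: [0.4589, 0.1157, 0.216]
tcp_rot: [[0.108, 0.994, 0.008], [0.994, -0.108, 0.0], [0.001, 0.008, -1.0]]
force: [0.0, -0.7, 0.0]
opening: 0.997
```

```bash
python3 plan.py .492 -.153 .21 57;python3 - <<'E'
from h import *
from rig import bot
s=bot.read_state();T=toolT(s)
w=bot.capture("wrist");np.savez("w5.npz",T=T,**w)
c=bot.capture("side");np.savez("s5.npz",**c)
g=bot.capture("scene");np.savez("g5.npz",**g)
def z(c,u,v,w,h): return cv2.resize(np.clip(c["color"][v:v+h,u:u+w,::-1]*1.4,0,255).astype(np.uint8),None,fx=7,fy=7,interpolation=cv2.INTER_CUBIC)
q=proj(c,[.459,.116,.066])[0];r=proj(g,[.459,.116,.066])[0];print(q,r)
q=(q-[27,32]).astype(int);r=(r-[27,32]).astype(int);print(q,r)
cv2.imwrite("pics/z5.png",np.hstack([z(c,*q,54,64),z(g,*r,54,64)]))
cv2.imwrite("pics/w5.png",w["color"][:,:,::-1])
E
```

```text
t 15.2 pos [0.4589 0.1157 0.216 ] yaz -6.18 J1,5,6 [ 0.6 56.6  6.8] F [ 0.  -0.7  0. ] open 0.997
slide mm now [-263.6   61.8    6.2] | after turn [-174.1 -207.3    6. ] | twist [ 0.0075  0.0033 -1.1027]
[231.63412993 193.34092329] [235.80344597 193.63651462]
[204 161] [208 161]
```

View pics/z5.png

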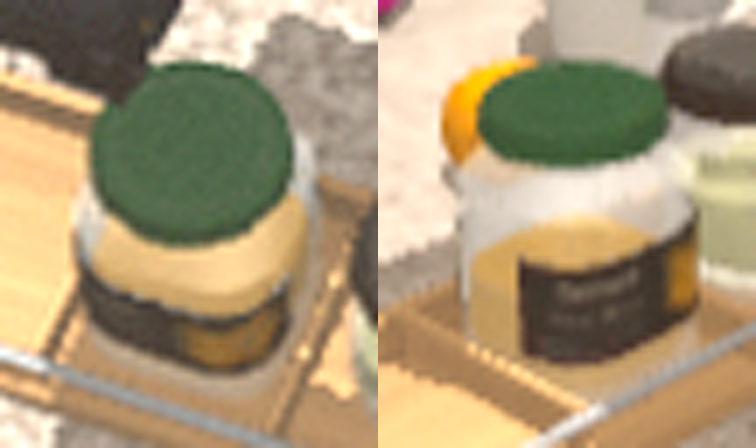

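View pics/w5.png

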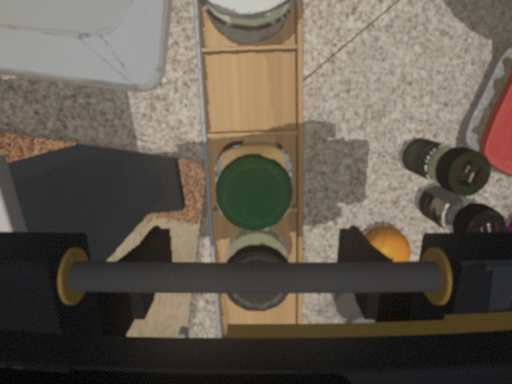

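```bash
python3 - <<'E'
from h import *
s=load("s5.npz");g=load("g5.npz")
P=cloud(s);m=(s["depth"]>0)&(np.abs(P[...,2]-.117)<.006)&(np.hypot(P[...,0]-.459,P[...,1]-.116)<.045)
print(m.sum(),cv2.minEnclosingCircle(P[m][:,:2].astype(np.float32)))
A=(.459,.116)
G=lambda x,y:(208+(x-378)/7-.5,161+y/7-.5)
S=lambda x,y:(204+x/7-.5,161+y/7-.5)
for r in(.034,.035):
  print("scene left edge, comb left",cyl(g,[G(521,275),G(523,340),G(668,280)],A,r))
  print("side right edge, comb left",cyl(s,[S(289,305),S(285,345),S(183,345)],A,r))
# flat orientation from depth: points on front sector z .035-.07
for k in(s,g):
    P=cloud(k);p=P[(k["depth"]>0)];d=p[:,:2]-A;r=np.hypot(*d.T);az=np.degrees(np.arctan2(d[:,1],d[:,0]))%360
    m=(r<.04)&(abs(az-176)<32)&(p[:,2]>.03)&(p[:,2]<.078)
    vx,vy,_,_=cv2.fitLine(p[m][:,:2].astype(np.float32),cv2.DIST_HUBER,0,.01,.01).ravel();n=np.degrees(np.arctan2(vx,-vy))%180
    print("flat normal az",n,n+180,m.sum())
E
```

```text
584 ((0.45811232924461365, 0.11579807102680206), 0.03153342753648758)
scene left edge, comb left [[1.00707e+02 6.60000e-02]
 [9.97750e+01 4.10000e-02]
 [1.96292e+02 5.50000e-02]]
side right edge, comb left [[2.56137e+02 4.80000e-02]
 [2.50662e+02 2.60000e-02]
 [1.89607e+02 5.10000e-02]]
scene left edge, comb left [[1.01833e+02 6.70000e-02]
 [1.00941e+02 4.20000e-02]
 [1.93005e+02 5.60000e-02]]
side right edge, comb left [[2.53750e+02 5.10000e-02]
 [2.48706e+02 2.90000e-02]
 [1.90034e+02 5.30000e-02]]
flat normal az 176.14967 356.14966 171
flat normal az 174.87404 354.87402 228
```

Honey label: the edges give about 176.5° and the front flat about 175.5°, against 175.9° wanted, so it is square. Next is the jam.

Call:
carry_out --grip '[1,1,1,1,1,1,1,1,1]' --slide '[[0,0,0],[0,0,0],[0,0,0],[0,0,0],[0,0,0],[0,0,0],[0,0,0],[0,0,0],[0,0,0]]' --twist '[[0,0,-0.135],[0,0,-0.135],[0,0,-0.135],[0,0,-0.135],[0,0,-0.135],[0,0,-0.135],[0,0,-0.135],[0,0,-0.135],[0,0,0]]'

```text
time_s: 16.25
position: [0.4442, 0.115, 0.1946]
tcp_rot: [[-0.849, 0.527, -0.041], [0.528, 0.849, -0.0], [0.035, -0.022, -0.999]]
force: [1.1, 0.2, 0.4]
opening: 0.997
```

```bash
python3 plan.py .492 -.153 .21 57
```

```text
t 16.25 pos [0.4442 0.115  0.1946] yaz 58.16 J1,5,6 [  0.5  56.1 -57.6] F [1.1 0.2 0.4] open 0.997
slide mm now [-181.5 -202.7  -17.2] | after turn [-186.  -198.7  -15.4] | twist [-0.0222 -0.0343  0.0199]
```

Call:
carry_out --grip '[1,1,1,1,1,1,1,1,1,1]' --slide '[[0,0,-10],[-20,-22,0],[-25,-27,0],[-25,-27,0],[-25,-27,0],[-25,-27,0],[-25,-27,0],[-25,-25,0],[-15,-15,0],[0,0,0]]' --twist '[[-0.02,-0.03,0.02],[0,0,0],[0,0,0],[0,0,0],[0,0,0],[0,0,0],[0,0,0],[0,0,0],[0,0,0],[0,0,0]]'

```text
time_s: 17.25
position: [0.4857, -0.16, 0.203]
tcp_rot: [[-0.821, 0.571, -0.001], [0.571, 0.821, -0.002], [0.0, -0.002, -1.0]]
force: [0.3, -0.3, 0.5]
opening: 1.001
```

```bash
python3 plan.py .492 -.153 .17 57; python3 - <<'E'
from h import *
from rig import bot
s=bot.read_state();T=toolT(s);c=bot.capture("wrist");np.savez("w6.npz",T=T,**c)
cv2.imwrite("pics/w6.png",cv2.resize(c["color"][:,:,::-1],None,fx=1.5,fy=1.5))
P=cloud(c,T);m=(c["depth"]>0)&(np.abs(P[...,2]-.115)<.005)&(np.hypot(P[...,0]-.492,P[...,1]+.153)<.045)
print(m.sum(),cv2.minEnclosingCircle(P[m][:,:2].astype(np.float32)))
E
```

```text
t 17.25 pos [ 0.4857 -0.16    0.203 ] yaz 55.2 J1,5,6 [-30.7  57.5 -85.8] F [ 0.3 -0.3  0.5] open 1.001
slide mm now [-1.2  9.4 33. ] | after turn [-1.4  9.3 33. ] | twist [-0.0022 -0.0003 -0.0314]
4427 ((0.49376338720321655, -0.15294212102890015), 0.03019842877984047)
```

View pics/w6.png

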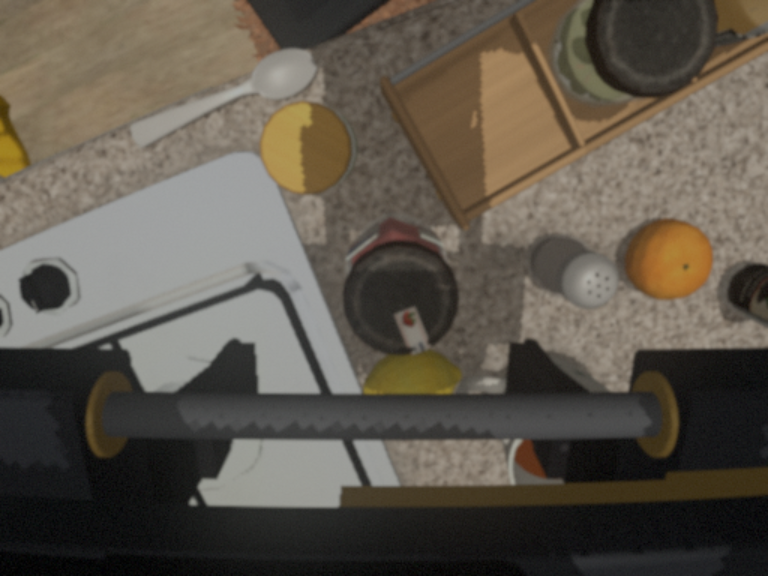

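The jam's front label (px 365,240) and back label (px 432,240) are symmetrical about the jaw direction, so the grip axis is right. Descending.

Call:
carry_out --grip '[1,1,1,1,1,1,1]' --slide '[[0,5,10],[0,5,20],[0,0,25],[0,0,25],[0,0,20],[0,0,10],[0,0,0]]' --twist '[[0,0,-0.025],[0,0,0],[0,0,0],[0,0,0],[0,0,0],[0,0,0],[0,0,0]]'

```text
time_s: 18.0
position: [0.4869, -0.1371, 0.0875]
tcp_rot: [[-0.84, 0.542, -0.006], [0.542, 0.84, 0.004], [0.007, 0.001, -1.0]]
force: [-0.6, -0.1, -0.4]
opening: 1.001
```

```bash
python3 plan.py .4937 -.153 .063 56.5
```

```text
t 18.0 pos [ 0.4869 -0.1371  0.0875] yaz 57.19 J1,5,6 [-28.4  41.3 -85.7] F [-0.6 -0.1 -0.4] open 1.001
slide mm now [-14.5  -9.7  24.3] | after turn [-14.4  -9.5  24.5] | twist [ 0.0006 -0.0071  0.0121]
```

Call:
carry_out --grip '[1,1,1]' --slide '[[-7,-5,0],[-7,-5,5],[0,0,0]]' --twist '[[0,-0.006,0.01],[0,0,0],[0,0,0]]'

```text
time_s: 18.3
position: [0.4949, -0.1534, 0.0837]
tcp_rot: [[-0.836, 0.549, 0.003], [0.549, 0.836, -0.001], [-0.003, 0.001, -1.0]]
force: [-0.0, -0.1, -0.1]
opening: 1.002
```

```bash
python3 plan.py .4937 -.153 .063 56.5
```

```text
t 18.3 pos [ 0.4949 -0.1534  0.0837] yaz 56.71 J1,5,6 [-29.6  41.1 -86.4] F [-0.  -0.1 -0.1] open 1.002
slide mm now [ 1.3 -0.3 20.7] | after turn [ 1.2 -0.3 20.7] | twist [0.0008 0.0027 0.0036]
```

Call:
carry_out --grip '[1,1,1,1]' --slide '[[1,0,8],[-1,-1,8],[-1,-1,5],[0,0,0]]' --twist '[[0,0,0],[0,0,0],[0,0,0],[0,0,0]]'

```text
time_s: 18.7
position: [0.4957, -0.1573, 0.0622]
tcp_rot: [[-0.835, 0.55, 0.006], [0.55, 0.835, -0.002], [-0.006, 0.001, -1.0]]
force: [-0.9, -0.4, 0.6]
opening: 1.003
```

```bash
python3 plan.py .4937 -.153 .063 56.5
```

```text
t 18.7 pos [ 0.4957 -0.1573  0.0622] yaz 56.61 J1,5,6 [-30.   38.1 -86.6] F [-0.9 -0.4  0.6] open 1.003
slide mm now [ 4.   2.5 -0.8] | after turn [ 4.   2.5 -0.8] | twist [0.0011 0.0061 0.0018]
```

Call:
carry_out --grip '[1,-1,-1,-1,-1,-1,-1,-1]' --slide '[[4,3,0],[0,0,0],[0,0,0],[0,0,0],[0,0,0],[0,0,0],[0,0,0],[0,0,0]]' --twist '[[0,0,0],[0,0,0],[0,0,0],[0,0,0],[0,0,0],[0,0,0],[0,0,0],[0,0,0]]'

```text
time_s: 19.5
position: [0.4932, -0.1521, 0.0623]
tcp_rot: [[-0.836, 0.549, 0.004], [0.549, 0.836, -0.003], [-0.005, 0.0, -1.0]]
force: [-0.1, -0.8, -0.3]
opening: 0.695
```

```bash
python3 plan.py .4937 -.153 .063 56.5
```

```text
t 19.5 pos [ 0.4932 -0.1521  0.0623] yaz 56.67 J1,5,6 [-29.6  37.8 -86.2] F [-0.1 -0.8 -0.3] open 0.695
slide mm now [-1.  -0.5 -0.7] | after turn [-1.  -0.5 -0.7] | twist [0.0002 0.0052 0.003 ]
```

Call:
carry_out --grip '[-1,-1,-1,-1,-1,-1,-1,-1,-1]' --slide '[[0,0,-10],[0,0,-20],[0,0,-20],[0,0,-25],[0,0,-25],[0,0,-25],[0,0,-20],[0,0,-10],[0,0,0]]' --twist '[[0,0,0],[0,0,0],[0,0,0],[0,0,0],[0,0,0],[0,0,0],[0,0,0],[0,0,0],[0,0,0]]'

```text
time_s: 20.4
position: [0.4876, -0.1476, 0.2212]
tcp_rot: [[-0.835, 0.551, -0.008], [0.551, 0.835, 0.007], [0.01, 0.002, -1.0]]
force: [0.2, 0.3, -5.8]
opening: 0.694
```

```bash
python3 plan.py .4651 .1973 .235 -4.1;python3 - <<'E'
from h import *
from rig import bot
c=bot.capture("side");np.savez("s7.npz",**c)
a=cv2.resize(c["color"][90:280,230:400,::-1],None,fx=2.3,fy=2.3)
c=bot.capture("scene");np.savez("g7.npz",**c)
b=cv2.resize(c["color"][60:250,200:370,::-1],None,fx=2.3,fy=2.3)
cv2.imwrite("pics/sg7.png",np.hstack([a,b]))
E
```

```text
t 20.4 pos [ 0.4876 -0.1476  0.2212] yaz 56.58 J1,5,6 [-29.5  60.7 -86.2] F [ 0.2  0.3 -5.8] open 0.694
slide mm now [208.9 275.5 -11. ] | after turn [342.4 -47.1 -13.8] | twist [-0.0037 -0.0106  1.059 ]
```

View pics/sg7.png

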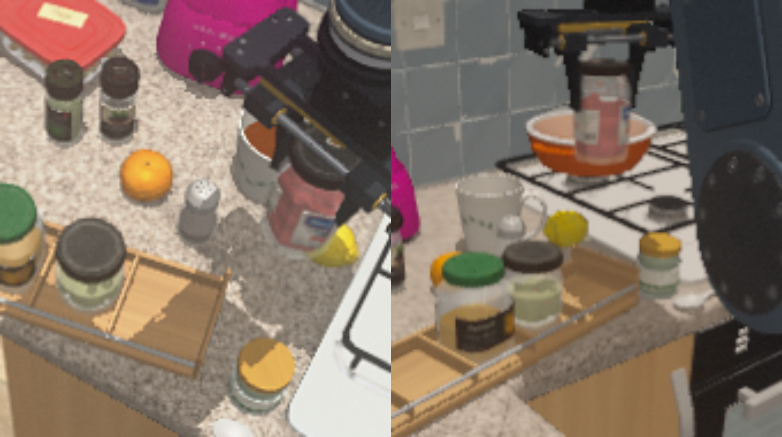

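Call:
carry_out --grip '[-1,-1,-1,-1,-1,-1,-1,-1,-1,-1]' --slide '[[0,0,-10],[0,0,-5],[0,0,0],[0,0,0],[0,0,0],[0,0,0],[0,0,0],[0,0,0],[0,0,0],[0,0,0]]' --twist '[[0,0,0.08],[0,0,0.13],[0,0,0.13],[0,0,0.13],[0,0,0.13],[0,0,0.13],[0,0,0.13],[0,0,0.12],[0,0,0.06],[0,0,0]]'

```text
time_s: 21.5
position: [0.4767, -0.1417, 0.2182]
tcp_rot: [[0.098, 0.994, -0.043], [0.995, -0.096, 0.028], [0.024, -0.045, -0.999]]
force: [-0.1, 0.1, -5.1]
opening: 0.693
```

```bash
python3 plan.py .4651 .1973 .235 -4.1
```

```text
t 21.5 pos [ 0.4767 -0.1417  0.2182] yaz -5.54 J1,5,6 [-29.6  62.6 -24.1] F [-0.1  0.1 -5.1] open 0.693
slide mm now [336.6 -45.   -6.7] | after turn [337.3 -35.8 -16.8] | twist [-0.0451 -0.0245 -0.0256]
```

Call:
carry_out --grip '[-1,-1,-1,-1,-1,-1,-1,-1]' --slide '[[0,0,-10],[0,0,-10],[15,-2,0],[25,-3,0],[30,-4,0],[30,-4,0],[25,-3,0],[15,-3,0]]' --twist '[[-0.045,-0.024,-0.025],[0,0,0],[0,0,0],[0,0,0],[0,0,0],[0,0,0],[0,0,0],[0,0,0]]'

```text
time_s: 22.3
position: [0.4653, 0.0063, 0.2349]
tcp_rot: [[0.074, 0.997, -0.011], [0.997, -0.074, 0.008], [0.008, -0.012, -1.0]]
force: [0.3, -1.0, -5.0]
opening: 0.696
```

```bash
python3 plan.py .4651 .1973 .235 -4.1
```

```text
t 22.3 pos [0.4653 0.0063 0.2349] yaz -4.23 J1,5,6 [-13.2  60.6  -9.2] F [ 0.3 -1.  -5. ] open 0.696
slide mm now [190.4 -14.3   1.5] | after turn [ 1.905e+02 -1.380e+01 -1.000e-01] | twist [-0.0119 -0.0075 -0.0023]
```

Call:
carry_out --grip '[-1,-1,-1,-1,-1,-1,-1,-1,-1]' --slide '[[20,-1,0],[28,-2,0],[30,-2,0],[30,-2,0],[30,-2,0],[25,-1,0],[15,-1,0],[0,0,0],[0,0,0]]' --twist '[[-0.01,-0.007,0],[0,0,0],[0,0,0],[0,0,0],[0,0,0],[0,0,0],[0,0,0],[0,0,0],[0,0,0]]'

```text
time_s: 23.2
position: [0.4597, 0.2014, 0.2325]
tcp_rot: [[0.066, 0.998, -0.017], [0.998, -0.066, 0.005], [0.004, -0.017, -1.0]]
force: [-0.2, -0.0, -4.2]
opening: 0.69
```

```bash
python3 plan.py .4651 .1973 .1 -4.1;python3 - <<'E'
from h import *
from rig import bot
c=bot.capture("side");np.savez("s8.npz",**c)
g=bot.capture("scene");np.savez("g8.npz",**g)
p=bot.read_state()["position"];P=np.array(p)-[0,0,.012]
def z(c,u,v,w,h): return cv2.resize(np.clip(c["color"][v:v+h,u:u+w,::-1]*1.4,0,255).astype(np.uint8),None,fx=5,fy=5,interpolation=cv2.INTER_CUBIC)
q=proj(c,P)[0];r=proj(g,P)[0]
q=(q-[37,45]).astype(int);r=(r-[37,45]).astype(int);print(q,r)
cv2.imwrite("pics/z8.png",np.hstack([z(c,*q,75,90),z(g,*r,75,90)]))
E
```

```text
t 23.2 pos [0.4597 0.2014 0.2325] yaz -3.76 J1,5,6 [10.6 62.3 14.1] F [-0.2 -0.  -4.2] open 0.69
slide mm now [ -4.2   7.9 132.4] | after turn [ -3.7   5.7 132.5] | twist [-0.0168 -0.0036  0.0058]
[149  96] [167  96]
```

View pics/z8.png

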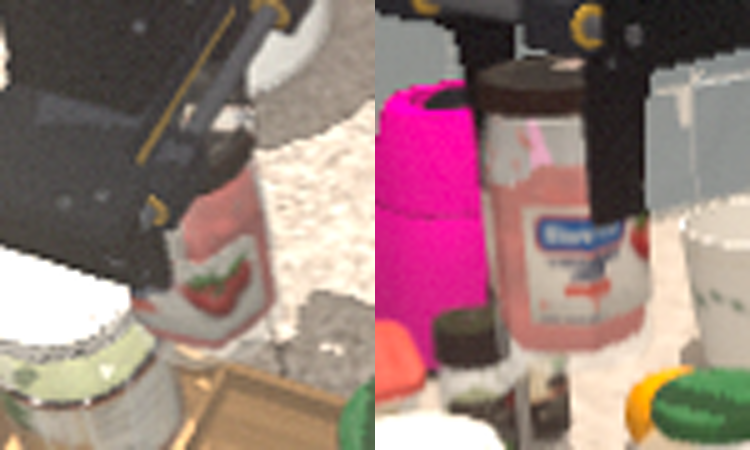

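```bash
python3 - <<'E'
from h import *
s=load("s8.npz");g=load("g8.npz");A=(.4597,.2014)
G=lambda x,y:(167+(x-375)/5-.5,96+y/5-.5)
S=lambda x,y:(149+x/5-.5,96+y/5-.5)
for r in(.031,.033):
  print("left",cyl(g,[G(534,220),G(533,310)],A,r),"right",cyl(s,[S(258,235),S(268,285),S(262,260)],A,r))
  print("blue l,r straw l",cyl(g,[G(537,235),G(622,240),G(632,235)],A,r),"straw l,r",cyl(s,[S(182,290),S(250,275)],A,r))
E
```

```text
left [[118.773   0.235]
 [112.012   0.198]] right [[2.65143e+02 2.32000e-01]
 [2.66283e+02 1.99000e-01]
 [2.64441e+02 2.17000e-01]]
blue l,r straw l [[120.089   0.229]
 [186.015   0.222]
 [199.351   0.222]] straw l,r [[1.96807e+02 2.23000e-01]
 [2.48999e+02 2.17000e-01]]
left [[120.113   0.236]
 [113.862   0.199]] right [[2.60277e+02 2.36000e-01]
 [2.61220e+02 2.04000e-01]
 [2.59692e+02 2.21000e-01]]
blue l,r straw l [[121.336   0.23 ]
 [182.164   0.223]
 [193.24    0.223]] straw l,r [[1.97804e+02 2.26000e-01]
 [2.46214e+02 2.20000e-01]]
```

```bash
python3 - <<'E'
from h import *
A=np.array((.4597,.2014))
for n in("s8","g8"):
    k=load(n+".npz");P=cloud(k);p=P[k["depth"]>0];d=p[:,:2]-A;r=np.hypot(*d.T);az=np.degrees(np.arctan2(d[:,1],d[:,0]))%360
    m=(r<.042)&(p[:,2]>.18)&(p[:,2]<.212)
    print(n,[(lo,int((m&(az>=lo)&(az<lo+8)).sum()),round(float(np.median(r[m&(az>=lo)&(az<lo+8)]))*1e3,1)) for lo in range(70,310,8) if (m&(az>=lo)&(az<lo+8)).sum()>3])
    c0=d[m];print("centroid",c0.mean(0))
E
```

```text
s8 [(150, 12, 32.9), (158, 22, 31.8), (166, 15, 30.3), (174, 21, 30.0), (182, 18, 30.3), (190, 18, 30.3), (198, 23, 31.4), (206, 23, 33.5), (214, 20, 34.1), (222, 21, 32.0), (230, 16, 31.1), (238, 13, 30.6), (246, 16, 30.6), (254, 17, 30.8), (262, 16, 32.0), (270, 5, 32.6)]
centroid [-0.02288537 -0.01329875]
g8 [(70, 6, 29.1), (78, 7, 30.2), (86, 12, 32.1), (94, 36, 31.6), (102, 29, 30.1), (110, 30, 29.0), (118, 31, 29.5), (126, 29, 29.1), (134, 31, 29.6), (142, 36, 31.5), (150, 34, 33.1), (158, 26, 32.4), (166, 26, 30.8), (174, 22, 30.1), (182, 26, 30.4), (190, 22, 31.0), (198, 23, 32.1), (206, 18, 33.7)]
centroid [-0.01864369  0.01456385]
```

Call:
carry_out --grip '[-1,-1,-1,-1,-1,-1]' --slide '[[-2,4,0],[-2,2,10],[0,0,15],[0,0,20],[0,0,15],[0,0,0]]' --twist '[[-0.016,-0.004,0.09],[0,0,0.085],[0,0,0],[0,0,0],[0,0,0],[0,0,0]]'

```text
time_s: 23.9
position: [0.467, 0.1904, 0.1718]
tcp_rot: [[0.256, 0.967, 0.001], [0.967, -0.256, -0.002], [-0.002, 0.002, -1.0]]
force: [-1.2, -0.4, -5.2]
opening: 0.696
```

```bash
python3 plan.py .4651 .1973 .135 -14
```

```text
t 23.9 pos [0.467  0.1904 0.1718] yaz -14.8 J1,5,6 [ 9.6 52.5 24.5] F [-1.2 -0.4 -5.2] open 0.696
slide mm now [ 6.3 -3.7 36.8] | after turn [ 6.3 -3.5 36.8] | twist [ 0.0016  0.002  -0.014 ]
```

Call:
carry_out --grip '[-1,-1,-1,-1,-1,-1]' --slide '[[3,-2,0],[3,-2,10],[0,0,15],[0,0,12],[0,0,8],[0,0,0]]' --twist '[[0,0,-0.012],[0,0,0],[0,0,0],[0,0,0],[0,0,0],[0,0,0]]'

```text
time_s: 24.5
position: [0.468, 0.1974, 0.1278]
tcp_rot: [[0.245, 0.969, 0.009], [0.969, -0.245, -0.001], [0.002, 0.009, -1.0]]
force: [0.9, -0.5, -4.5]
opening: 0.691
```

```bash
python3 plan.py .4651 .1973 .0785 -14;python3 - <<'E'
from h import *
from rig import bot
c=bot.capture("side")
cv2.imwrite("pics/s9.png",cv2.resize(c["color"][110:260,110:310,::-1],None,fx=3.5,fy=3.5))
E
```

```text
t 24.5 pos [0.468  0.1974 0.1278] yaz -14.2 J1,5,6 [10.3 45.8 24.7] F [ 0.9 -0.5 -4.5] open 0.691
slide mm now [-0.9 -3.2 49.2] | after turn [-0.8 -2.7 49.3] | twist [ 0.0088 -0.0015 -0.0035]
```

View pics/s9.png

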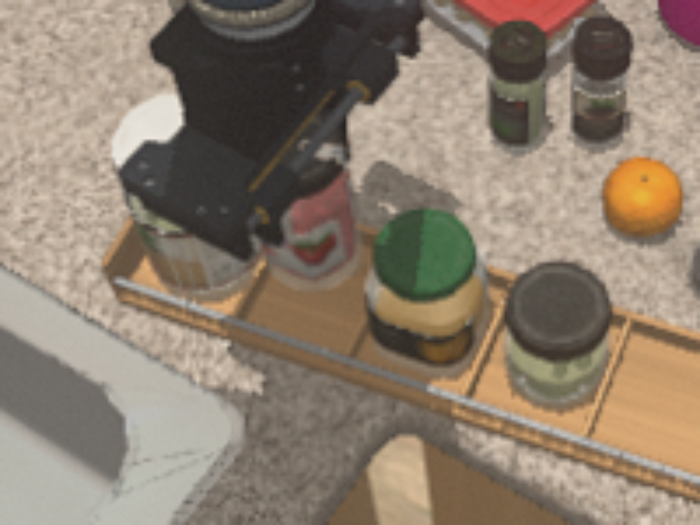

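The jam hangs over bay 2 (px 310,230), in line between the pickles and the honey. Lowering.

Call:
carry_out --grip '[-1,-1,-1,-1,-1]' --slide '[[0,-3,5],[0,0,9],[0,-0.5,9],[0,-0.5,7],[0,0,0]]' --twist '[[0,0,0],[0,0,0],[0,0,0],[0,0,0],[0,0,0]]'

```text
time_s: 25.05
position: [0.4659, 0.1991, 0.0972]
tcp_rot: [[0.245, 0.969, 0.014], [0.969, -0.245, 0.0], [0.004, 0.013, -1.0]]
force: [0.2, -0.4, -4.9]
opening: 0.69
```

```bash
python3 plan.py .4651 .1978 .0785 -14
```

```text
t 25.05 pos [0.4659 0.1991 0.0972] yaz -14.19 J1,5,6 [10.6 41.  24.9] F [ 0.2 -0.4 -4.9] open 0.69
slide mm now [-1.5 -0.7 18.7] | after turn [-1.4 -0.5 18.7] | twist [ 0.0132 -0.0036 -0.0033]
```

Call:
carry_out --grip '[-1,-1,-1,-1,-1]' --slide '[[-2,0,5],[0,-0.5,6],[0,-0.5,4],[0,0,2],[0,0,0]]' --twist '[[0.008,0,0],[0,0,0],[0,0,0],[0,0,0],[0,0,0]]'

```text
time_s: 25.55
position: [0.4652, 0.1972, 0.0786]
tcp_rot: [[0.245, 0.969, 0.006], [0.969, -0.245, 0.003], [0.004, 0.005, -1.0]]
force: [-0.0, 0.1, -4.3]
opening: 0.693
```

```bash
python3 plan.py .4651 .1978 .0785 -14
```

```text
t 25.55 pos [0.4652 0.1972 0.0786] yaz -14.21 J1,5,6 [10.2 38.8 24.3] F [-0.   0.1 -4.3] open 0.693
slide mm now [ 0.5 -0.3  0.1] | after turn [ 0.5 -0.3  0.1] | twist [ 0.0052 -0.0039 -0.0036]
```

Call:
carry_out --grip '[-1,-1,-1,0.8,1,1,1,1]' --slide '[[0,0,1],[0,0,1],[0,0,0],[0,0,0],[0,0,0],[0,0,0],[0,0,0],[0,0,0]]' --twist '[[0,0,0],[0,0,0],[0,0,0],[0,0,0],[0,0,0],[0,0,0],[0,0,0],[0,0,0]]'

```text
time_s: 26.35
position: [0.4685, 0.1981, 0.0807]
tcp_rot: [[0.245, 0.969, 0.014], [0.969, -0.245, 0.004], [0.008, 0.013, -1.0]]
force: [0.7, 0.1, -0.1]
opening: 0.986
```

Call:
carry_out --grip '[1,1,1,1,1,1]' --slide '[[0,0,-15],[0,0,-30],[0,0,-40],[0,0,-40],[0,0,-25],[0,0,0]]' --twist '[[0,0,0],[0,0,0],[0,0,0],[0,0,0],[0,0,0],[0,0,0]]'

```text
time_s: 26.95
position: [0.466, 0.1973, 0.235]
tcp_rot: [[0.246, 0.969, 0.011], [0.969, -0.246, 0.004], [0.006, 0.01, -1.0]]
force: [0.5, -0.2, -0.7]
opening: 1.002
```

Call:
carry_out --grip '[1,1,1,1,1,1,1,1]' --slide '[[-30,0,0],[-40,0,0],[-40,0,0],[-40,0,0],[-40,0,0],[-40,0,0],[-30,0,0],[0,0,0]]' --twist '[[0,0,0],[0,0,0],[0,0,0],[0,0,0],[0,0,0],[0,0,0],[0,0,0],[0,0,0]]'

```text
time_s: 27.75
position: [0.3982, -0.0615, 0.2274]
tcp_rot: [[0.241, 0.971, 0.007], [0.971, -0.241, 0.007], [0.008, 0.005, -1.0]]
force: [0.5, -0.4, 0.3]
opening: 1.001
```

```bash
python3 plan.py .4 -.1525 .12 -4.1;python3 - <<'E'
from h import *
from rig import bot
c=bot.capture("side");np.savez("s10.npz",**c)
g=bot.capture("scene");np.savez("g10.npz",**g)
P=np.array([.4651,.1973,.07])
def z(c,u,v,w,h): return cv2.resize(np.clip(c["color"][v:v+h,u:u+w,::-1]*1.4,0,255).astype(np.uint8),None,fx=6,fy=6,interpolation=cv2.INTER_CUBIC)
q=proj(c,P)[0];r=proj(g,P)[0]
q=(q-[32,40]).astype(int);r=(r-[32,40]).astype(int);print(q,r)
cv2.imwrite("pics/z10.png",np.hstack([z(c,*q,65,80),z(g,*r,65,80)]))
for k in(c,g):
  Q=cloud(k);m=(k["depth"]>0)&(np.abs(Q[...,2]-.131)<.006)&(np.hypot(Q[...,0]-.465,Q[...,1]-.197)<.038)
  print(m.sum(),cv2.minEnclosingCircle(Q[m][:,:2].astype(np.float32)))
E
```

```text
t 27.75 pos [ 0.3982 -0.0615  0.2274] yaz -13.93 J1,5,6 [-25.2  55.4 -11.6] F [ 0.5 -0.4  0.3] open 1.001
slide mm now [-88.7  23.1 106.8] | after turn [-90.6   8.3 107.4] | twist [ 0.0056 -0.0075 -0.1716]
[166 141] [176 164]
516 ((0.46557167172431946, 0.197625070810318), 0.030983516946434975)
339 ((0.46659910678863525, 0.19804997742176056), 0.03126155585050583)
```

View pics/z10.png

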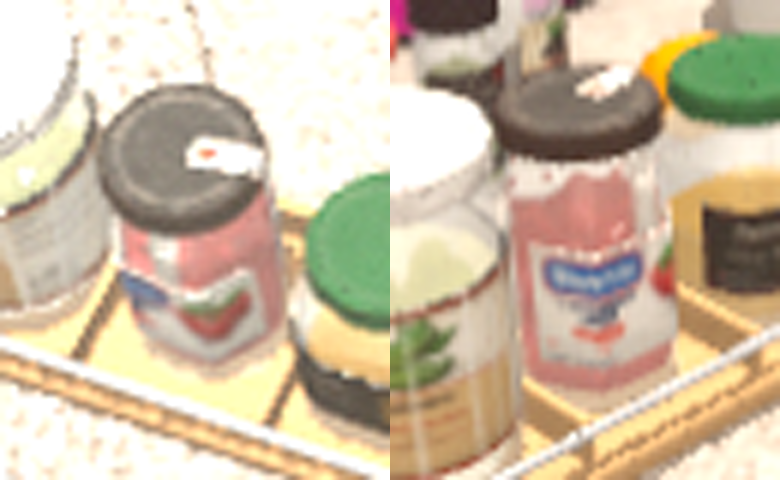

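```bash
python3 - <<'E'
from h import *
s=load("s10.npz");g=load("g10.npz");A=np.array((.466,.1978))
G=lambda x,y:(176+(x-390)/6-.5,164+y/6-.5)
S=lambda x,y:(166+x/6-.5,141+y/6-.5)
for r in(.031,.033):
  print("left",cyl(g,[G(533,255),G(537,340)],A,r),"right",cyl(s,[S(258,270),S(275,330)],A,r))
  print("blue r, straw l: side",cyl(s,[S(166,295),S(182,302)],A,r)[:,0],"scene",cyl(g,[G(640,270),G(652,270)],A,r)[:,0])
for k in(s,g):
    p=cloud(k)[k["depth"]>0];d=p[:,:2]-A;r=np.hypot(*d.T);az=np.degrees(np.arctan2(d[:,1],d[:,0]))%360
    m=(r<.042)&(p[:,2]>.04)&(p[:,2]<.1)
    print([(lo,round(float(np.median(r[m&(az>=lo)&(az<lo+8)]))*1e3,1)) for lo in range(80,290,8) if (m&(az>=lo)&(az<lo+8)).sum()>5])
    mm=m&(abs(az-173)<24)
    vx,vy,_,_=cv2.fitLine(p[mm][:,:2].astype(np.float32),cv2.DIST_HUBER,0,.01,.01).ravel();print("flat",np.degrees(np.arctan2(vx,-vy))%180)
E
```

```text
left [[1.00245e+02 8.20000e-02]
 [9.64550e+01 4.60000e-02]] right [[2.50646e+02 8.00000e-02]
 [2.56514e+02 3.20000e-02]]
blue r, straw l: side [181.398 191.912] scene [174.796 185.68 ]
left [[1.03159e+02 8.40000e-02]
 [9.97770e+01 4.70000e-02]] right [[2.47620e+02 8.40000e-02]
 [2.52808e+02 3.70000e-02]]
blue r, straw l: side [183.511 193.204] scene [172.198 181.89 ]
[(144, 31.3), (152, 30.2), (160, 29.3), (168, 29.0), (176, 29.4), (184, 30.9), (192, 33.0), (200, 33.1), (208, 31.2), (216, 30.5), (224, 29.8), (232, 29.9), (240, 30.6), (248, 30.9), (256, 32.9)]
flat 168.83282
[(80, 31.4), (88, 29.7), (96, 28.8), (104, 28.6), (112, 28.8), (120, 29.2), (128, 30.1), (136, 32.0), (144, 31.6), (152, 30.1), (160, 29.1), (168, 29.1), (176, 29.7), (184, 30.4), (192, 31.6), (200, 33.2)]
flat 171.6473
```

Jam is upright in bay 2. For its label azimuth, the edges give 176°, the flat 170°, and the gap between the prints about 182°. They average 176°, which is what's wanted. Now the capers.

Call:
carry_out --grip '[1,1,1,1,1,1]' --slide '[[0,0,0],[-15,1,0],[-30,3,10],[-30,3,15],[-15,2,15],[0,0,0]]' --twist '[[0,-0.006,-0.09],[0,0,-0.08],[0,0,0],[0,0,0],[0,0,0],[0,0,0]]'

```text
time_s: 28.45
position: [0.4021, -0.1427, 0.1838]
tcp_rot: [[0.05, 0.999, 0.004], [0.999, -0.05, 0.007], [0.007, 0.003, -1.0]]
force: [0.2, 1.3, -0.4]
opening: 1.0
```

```bash
python3 plan.py .4 -.1525 .1 -4.1; python3 - <<'E'
from h import *
from rig import bot
s=bot.read_state();T=toolT(s);c=bot.capture("wrist");np.savez("w11.npz",T=T,**c)
cv2.imwrite("pics/w11.png",cv2.resize(c["color"][:,:,::-1],None,fx=1.5,fy=1.5))
P=cloud(c,T);m=(c["depth"]>0)&(np.abs(P[...,2]-.068)<.006)&(np.hypot(P[...,0]-.4,P[...,1]+.1525)<.045)
print(m.sum(),cv2.minEnclosingCircle(P[m][:,:2].astype(np.float32)))
E
```

```text
t 28.45 pos [ 0.4021 -0.1427  0.1838] yaz -2.89 J1,5,6 [-34.9  49.4 -32.4] F [ 0.2  1.3 -0.4] open 1.0
slide mm now [-10.4  -1.9  83.7] | after turn [-9.9 -1.4 83.8] | twist [ 0.0033 -0.0069  0.0211]
2749 ((0.40034574270248413, -0.15374089777469635), 0.026388438418507576)
```

View pics/w11.png

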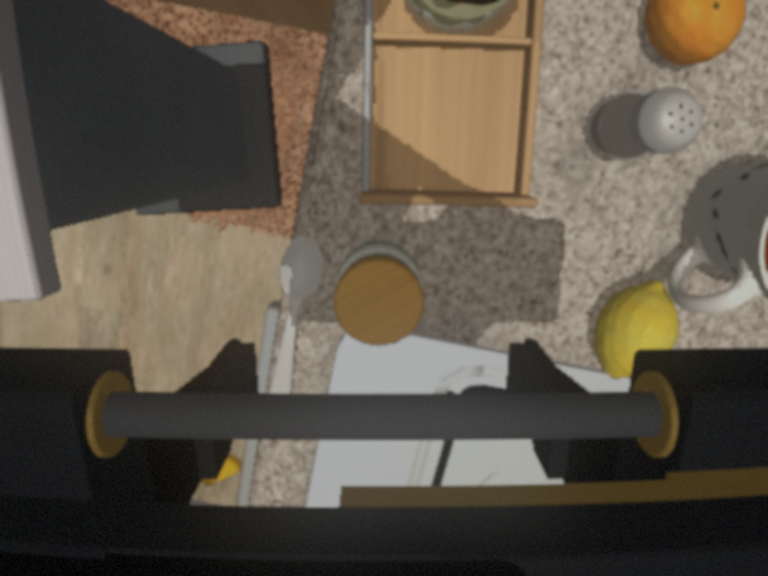

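Call:
carry_out --grip '[1,1,1,1,1]' --slide '[[-6,-2,10],[-6,0,20],[0,0,25],[0,0,20],[0,0,0]]' --twist '[[0,-0.006,0.02],[0,0,0],[0,0,0],[0,0,0],[0,0,0]]'

```text
time_s: 29.0
position: [0.4022, -0.1463, 0.1105]
tcp_rot: [[0.062, 0.998, 0.008], [0.998, -0.062, 0.001], [0.001, 0.008, -1.0]]
force: [-0.1, 0.0, -0.7]
opening: 0.999
```

```bash
python3 plan.py .4005 -.1535 .027 -4.1
```

```text
t 29.0 pos [ 0.4022 -0.1463  0.1105] yaz -3.53 J1,5,6 [-35.2  36.5 -32.1] F [-0.1  0.  -0.7] open 0.999
slide mm now [-7.4 -1.9 83.5] | after turn [-7.3 -1.2 83.5] | twist [ 0.0077 -0.0011  0.01  ]
```

Call:
carry_out --grip '[1,1,1,1,1]' --slide '[[-7,-2,10],[-1,0,15],[-1,0,15],[-1,0,10],[0,0,0]]' --twist '[[0.006,0,0.01],[0,0,0],[0,0,0],[0,0,0],[0,0,0]]'

```text
time_s: 29.5
position: [0.4031, -0.1557, 0.0622]
tcp_rot: [[0.067, 0.998, 0.008], [0.998, -0.067, -0.004], [-0.003, 0.008, -1.0]]
force: [-0.0, 0.0, -0.1]
opening: 1.003
```

```bash
python3 plan.py .4005 -.1535 .027 -4.1
```

```text
t 29.5 pos [ 0.4031 -0.1557  0.0622] yaz -3.86 J1,5,6 [-36.1  28.7 -32.4] F [-0.   0.  -0.1] open 1.003
slide mm now [ 2.2 -3.1 35.1] | after turn [ 2.  -2.8 35.2] | twist [0.008  0.0031 0.0042]
```

Call:
carry_out --grip '[1,1,1,1,1]' --slide '[[2,-3,8],[0,-1,10],[0,-1,10],[0,0,6],[0,0,0]]' --twist '[[0.006,0,0],[0,0,0],[0,0,0],[0,0,0],[0,0,0]]'

```text
time_s: 30.0
position: [0.3996, -0.154, 0.0284]
tcp_rot: [[0.067, 0.998, 0.005], [0.998, -0.067, -0.006], [-0.006, 0.005, -1.0]]
force: [0.7, -0.3, 0.6]
opening: 0.999
```

```bash
python3 plan.py .4005 -.1535 .027 -4.1
```

```text
t 30.0 pos [ 0.3996 -0.154   0.0284] yaz -3.85 J1,5,6 [-36.   23.  -31.9] F [ 0.7 -0.3  0.6] open 0.999
slide mm now [0.5 0.9 1.4] | after turn [0.5 0.9 1.4] | twist [0.0053 0.0058 0.0044]
```

Call:
carry_out --grip '[-1,-1,-1,-1,-1,-1,-1,-1,-1]' --slide '[[0,1,1],[0,0,0],[0,0,0],[0,0,0],[0,0,0],[0,0,0],[0,0,0],[0,0,0],[0,0,0]]' --twist '[[0,0,0],[0,0,0],[0,0,0],[0,0,0],[0,0,0],[0,0,0],[0,0,0],[0,0,0],[0,0,0]]'

```text
time_s: 30.9
position: [0.4013, -0.1544, 0.0285]
tcp_rot: [[0.067, 0.998, 0.007], [0.998, -0.067, -0.007], [-0.007, 0.007, -1.0]]
force: [0.1, -0.4, 0.2]
opening: 0.609
```

```bash
python3 plan.py .4472 -.0521 .13 -4.1
```

```text
t 30.9 pos [ 0.4013 -0.1544  0.0285] yaz -3.84 J1,5,6 [-35.9  23.  -31.8] F [ 0.1 -0.4  0.2] open 0.609
slide mm now [ 104.4   39.7 -102. ] | after turn [ 105.3   38.5 -101.5] | twist [0.0071 0.007  0.0044]
```

Call:
carry_out --grip '[-1,-1,-1,-1,-1,-1,-1]' --slide '[[0,0,-10],[0,0,-20],[0,0,-25],[0,0,-25],[0,0,-20],[0,0,-10],[0,0,0]]' --twist '[[0,0,0],[0,0,0],[0,0,0],[0,0,0],[0,0,0],[0,0,0],[0,0,0]]'

```text
time_s: 31.6
position: [0.3993, -0.1525, 0.1453]
tcp_rot: [[0.067, 0.998, 0.005], [0.998, -0.067, -0.006], [-0.006, 0.006, -1.0]]
force: [-0.3, -0.0, -0.5]
opening: 0.606
```

```bash
python3 plan.py .4472 -.0521 .13 -4.1
```

```text
t 31.6 pos [ 0.3993 -0.1525  0.1453] yaz -3.85 J1,5,6 [-35.9  42.3 -31.9] F [-0.3 -0.  -0.5] open 0.606
slide mm now [103.5  41.   14.9] | after turn [103.6  40.6  15.3] | twist [0.0056 0.006  0.0044]
```

Call:
carry_out --grip '[-1,-1,-1,-1,-1,-1,-1]' --slide '[[10,5,0],[20,8,0],[24,9,0],[24,9,0],[16,6,0],[8,3,0],[0,0,0]]' --twist '[[0,0,0],[0,0,0],[0,0,0],[0,0,0],[0,0,0],[0,0,0],[0,0,0]]'

```text
time_s: 32.3
position: [0.4457, -0.0457, 0.1417]
tcp_rot: [[0.07, 0.998, -0.002], [0.998, -0.07, -0.002], [-0.003, -0.002, -1.0]]
force: [0.2, -0.9, -1.7]
opening: 0.606
```

```bash
python3 plan.py .4472 -.0521 .0445 -4.1;python3 - <<'E'
from h import *
from rig import bot
c=bot.capture("side")
cv2.imwrite("pics/s12.png",cv2.resize(c["color"][110:280,200:400,::-1],None,fx=3.5,fy=3.5))
E
```

```text
t 32.3 pos [ 0.4457 -0.0457  0.1417] yaz -4.0 J1,5,6 [-20.1  43.9 -15.9] F [ 0.2 -0.9 -1.7] open 0.606
slide mm now [-6.   2.2 97.2] | after turn [-6.2  2.  97.2] | twist [-0.002   0.0026  0.0017]
```

View pics/s12.png

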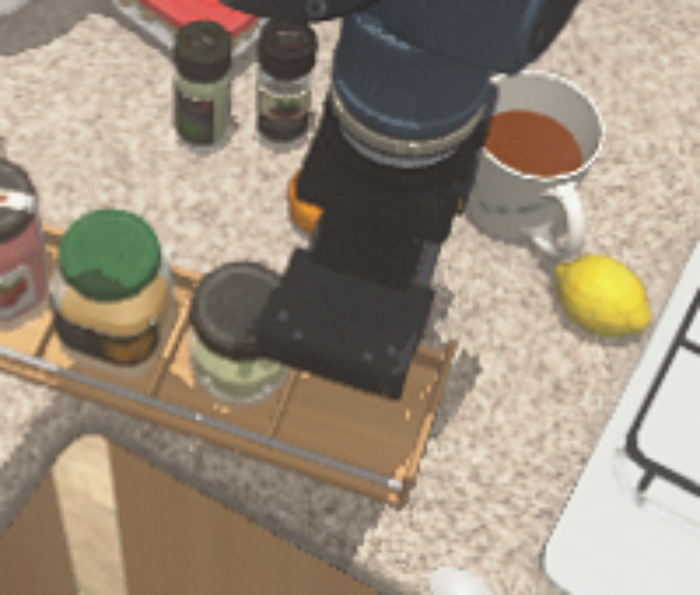

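Call:
carry_out --grip '[-1,-1,-1,-1,-1,-1]' --slide '[[-5,2,5],[-2,0,15],[0,0,15],[0,0,15],[0,0,10],[0,0,0]]' --twist '[[0,0,0],[0,0,0],[0,0,0],[0,0,0],[0,0,0],[0,0,0]]'

```text
time_s: 32.95
position: [0.4468, -0.0596, 0.0783]
tcp_rot: [[0.076, 0.997, -0.002], [0.997, -0.076, -0.004], [-0.004, -0.001, -1.0]]
force: [-0.7, -0.4, -1.3]
opening: 0.612
```

```bash
python3 plan.py .4472 -.0521 .0445 -4.1
```

```text
t 32.95 pos [ 0.4468 -0.0596  0.0783] yaz -4.39 J1,5,6 [-21.7  34.  -16.9] F [-0.7 -0.4 -1.3] open 0.612
slide mm now [ 7.6 -0.2 33.7] | after turn [ 7.5 -0.2 33.8] | twist [-0.0014  0.0043 -0.005 ]
```

Call:
carry_out --grip '[-1,-1,-1,-1,-1,-1]' --slide '[[5,0,3],[4,0,8],[0,0,10],[0,0,7],[0,0,3],[0,0,0]]' --twist '[[0,0.004,0],[0,0,0],[0,0,0],[0,0,0],[0,0,0],[0,0,0]]'

```text
time_s: 33.55
position: [0.4486, -0.0509, 0.0455]
tcp_rot: [[0.077, 0.997, 0.001], [0.997, -0.077, -0.001], [-0.001, 0.001, -1.0]]
force: [-0.3, 0.6, -0.2]
opening: 0.608
```

```bash
python3 plan.py .4472 -.0521 .0445 -4.1
```

```text
t 33.55 pos [ 0.4486 -0.0509  0.0455] yaz -4.43 J1,5,6 [-20.7  28.9 -16.2] F [-0.3  0.6 -0.2] open 0.608
slide mm now [-1.3 -1.3  1. ] | after turn [-1.3 -1.4  1. ] | twist [ 0.0011  0.0008 -0.0058]
```

Call:
carry_out --grip '[-1,-1,-1,0.7,1,1,1,1]' --slide '[[-1,-1,1],[0,0,1],[0,0,0],[0,0,0],[0,0,0],[0,0,0],[0,0,0],[0,0,0]]' --twist '[[0,0,0],[0,0,0],[0,0,0],[0,0,0],[0,0,0],[0,0,0],[0,0,0],[0,0,0]]'

```text
time_s: 34.35
position: [0.4488, -0.052, 0.0457]
tcp_rot: [[0.077, 0.997, 0.006], [0.997, -0.077, -0.002], [-0.002, 0.006, -1.0]]
force: [0.2, 0.6, 0.1]
opening: 0.955
```

```bash
python3 plan.py .4472 -.0521 .2 -4.1
```

```text
t 34.35 pos [ 0.4488 -0.052   0.0457] yaz -4.44 J1,5,6 [-20.8  28.6 -16.4] F [0.2 0.6 0.1] open 0.955
slide mm now [  -0.4   -0.7 -154.3] | after turn [  -0.2   -1.6 -154.3] | twist [ 0.0058  0.0016 -0.0059]
```

Call:
carry_out --grip '[1,1,1,1,1,1,1]' --slide '[[0,0,-10],[0,0,-20],[0,0,-35],[0,0,-40],[0,0,-40],[0,0,-40],[0,0,-20]]' --twist '[[0,0,0],[0,0,0],[0,0,0],[0,0,0],[0,0,0],[0,0,0],[0,0,0]]'

```text
time_s: 35.05
position: [0.445, -0.0508, 0.2587]
tcp_rot: [[0.078, 0.997, -0.002], [0.997, -0.078, 0.001], [0.001, -0.003, -1.0]]
force: [0.5, -0.8, -0.6]
opening: 1.0
```

Call:
carry_out --grip '[1,1,1,1,1,1]' --slide '[[-25,0,0],[-35,0,0],[-40,0,0],[-40,0,0],[-25,0,0],[0,0,0]]' --twist '[[0,0,0],[0,0,0],[0,0,0],[0,0,0],[0,0,0],[0,0,0]]'

```text
time_s: 35.65
position: [0.4329, -0.22, 0.2688]
tcp_rot: [[0.073, 0.997, 0.012], [0.997, -0.073, -0.007], [-0.006, 0.013, -1.0]]
force: [-0.1, 0.1, -0.5]
opening: 1.003
```

```bash
python3 - <<'E'
from h import *
from rig import bot
s=bot.read_state();print(s["time_s"],np.round(s["position"],3))
c=bot.capture("side");np.savez("s13.npz",**c);g=bot.capture("scene");np.savez("g13.npz",**g)
cv2.imwrite("pics/s13.png",cv2.resize(c["color"][110:290,120:400,::-1],None,fx=2.8,fy=2.8))
cv2.imwrite("pics/g13.png",cv2.resize(g["color"][110:280,130:360,::-1],None,fx=3.4,fy=3.4))
C=np.array([.4592,.1155]);X=np.array([.9974,-.0715]);Y=np.array([.0715,.9974])
for n,y,zt in(("pick",.168,.146),("jam",.082,.131),("honey",0,.117),("oliv",-.082,.102),("cap",-.168,.084)):
    q=C+y*Y
    for k in(c,g):
        P=cloud(k);m=(k["depth"]>0)&(np.abs(P[...,2]-zt)<.006)&(np.hypot(P[...,0]-q[0],P[...,1]-q[1])<.045)
        cc,r=cv2.minEnclosingCircle(P[m][:,:2].astype(np.float32));d=np.array(cc)-C
        print(n,m.sum(),"rack x,y",round(d@X*1e3,1),round(d@Y*1e3,1),"r",round(r*1e3,1),"ztop",np.median(P[m][:,2]).round(4))
for k in(c,g):
    P=cloud(k);m=(k["depth"]>0)&(np.abs(P[...,2]-.087)<.008)&(np.hypot(P[...,0]-.555,P[...,1]+.057)<.04);print("salt",cv2.minEnclosingCircle(P[m][:,:2].astype(np.float32)))
E
```

```text
35.65 [ 0.433 -0.22   0.269]
pick 0 rack x,y -449.7 -148.0 r 0.0 ztop nan
pick 677 rack x,y 1.8 168.1 r 41.5 ztop 0.1461
jam 381 rack x,y 1.0 80.9 r 30.6 ztop 0.1309
jam 337 rack x,y 0.2 81.6 r 30.9 ztop 0.1307
honey 591 rack x,y -0.4 0.5 r 32.3 ztop 0.1164
honey 293 rack x,y -1.0 0.5 r 31.4 ztop 0.1164
oliv 658 rack x,y -1.1 -87.0 r 33.2 ztop 0.1019
oliv 277 rack x,y -2.0 -87.5 r 33.0 ztop 0.1018
cap 439 rack x,y 0.5 -166.8 r 27.2 ztop 0.0838
cap 147 rack x,y 0.0 -166.1 r 26.9 ztop 0.0837
salt ((0.5566959381103516, -0.058964718133211136), 0.01678953506052494)
salt ((0.5534393787384033, -0.05474791303277016), 0.014995871111750603)
  return _methods._mean(a, axis=axis, dtype=dtype,
  ret = ret.dtype.type(ret / rcount)
```

View pics/s13.png

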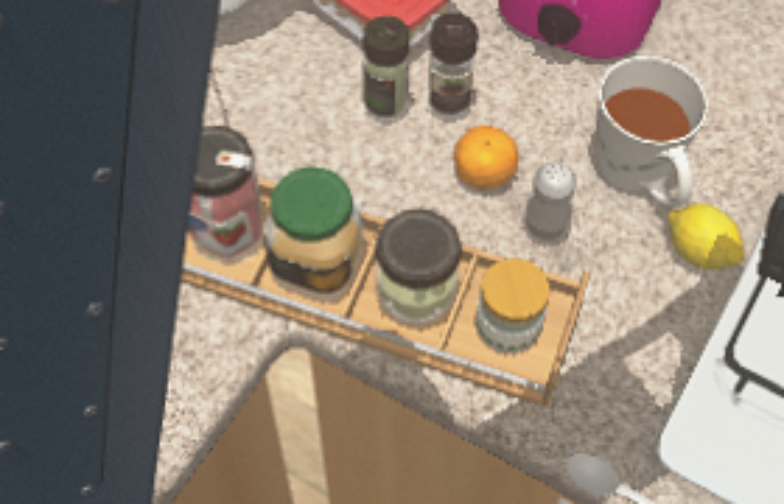

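View pics/g13.png

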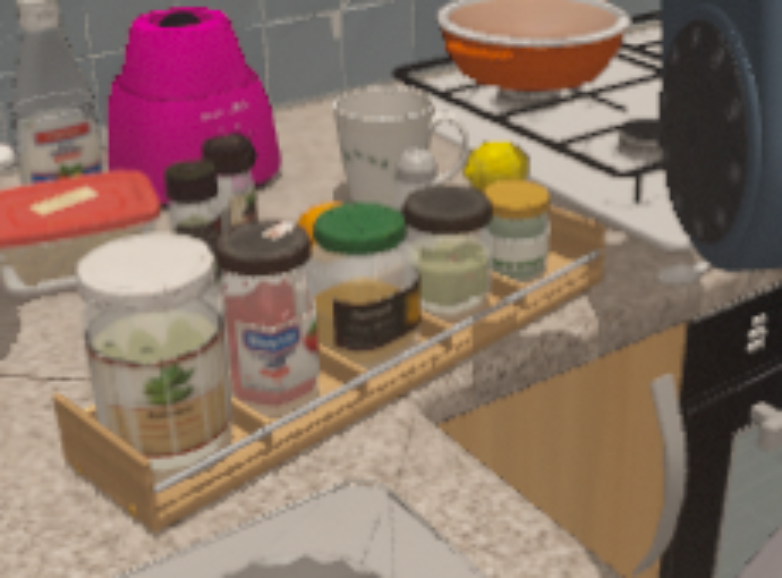

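```bash
python3 - <<'E'
from h import *
c=load("s13.npz");g=load("g13.npz");C=np.array([.4592,.1155]);Y=np.array([.0715,.9974])
for n,y,zt,r in(("pick",.168,.146,.034),("jam",.081,.131,.022),("honey",0,.117,.024),("oliv",-.087,.102,.024),("cap",-.167,.084,.02)):
    q=C+y*Y
    for nm,k in(("side",c),("scene",g)):
        P=cloud(k);m=(k["depth"]>0)&(np.abs(P[...,2]-zt)<.008)&(np.hypot(P[...,0]-q[0],P[...,1]-q[1])<r);p=P[m]
        if len(p)<30: continue
        a=np.linalg.lstsq(np.c_[p[:,:2]-q,np.ones(len(p))],p[:,2],rcond=None)[0];print(n,nm,"tilt deg",np.degrees(np.arctan(np.hypot(a[0],a[1]))).round(2))
E
```

```text
pick scene tilt deg 0.13
jam side tilt deg 0.67
jam scene tilt deg 0.68
honey side tilt deg 0.24
honey scene tilt deg 0.17
oliv side tilt deg 0.45
oliv scene tilt deg 0.21
cap side tilt deg 0.97
cap scene tilt deg 0.32
```

All five jars are upright (lid tilts under 1°), each is in its bay, and the salt has not moved. The gripper is open and well clear. Handing in.

```bash
python3 -c "
from rig import bot
print(bot.hand_in())"
```

```text
the job is handed in; nothing more can be done
None
```

The rack is tidied and handed in at about 36 s. From the left end it now reads pickles (not touched), jam, honey, olives, capers. I moved the olives to the fourth bay, the honey to the middle, the jam to the second bay, and the capers to the right end bay.

**Position:** Jam, honey and capers are within 2 mm of their bay centres. The olives are about 5 mm towards the right, probably against the slat, but they stand flat on the board with the lid at the right height. I left them there.

**Upright:** Every lid measured under 1° of tilt.

**Honey label:** Its edges gave about 176.5° and its front face 175.5°, against the rack front at 175.9°.

**Jam label:** My three checks disagreed: label edges 176°, the gap between its two prints about 182°, and the jar's flat side about 170°. I left it at their average of 176°, so it could be a few degrees off square.

**Salt shaker:** It measured within about 2 mm of where it started.

**Forces:** The wrist force readings I took stayed under 6 N.

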